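# Screw the lid onto the open wash tank

## Task

Take the larger of the two lids out of the rack and screw it fully home on the neck of the tank that stands open: set it on level, turn it backward (counterclockwise from above) until you feel it drop off the thread ends, then forward (clockwise) gently to the stop; if it jams, never force it. Then let go of it, and leave the smaller lid in the rack and everything else standing where it is.

Things in the scene. Friction and masses are not known exactly. Their poses are not given: they have to be found in the camera images.
- lid_mid (a point): larger lid, white plastic, loose, about 0.25 kg: round cap 100 mm across, 32 mm thick (6 mm plate, below it a hollow skirt with 9 mm wall). Point on its axis, half-way through the thickness. z: axis, out of the plate on the bar's side; x: along the bar. Starts on edge in a rack slot, z level, its top edge 50 mm above this point free to be pinched across the 32 mm
- lid_bar (a point): middle of the lid's grip bar, half-way up it, 31 mm along +z from lid_mid: 70 mm long (x), 14 mm wide (y), 30 mm tall off the plate. In the rack it is level and sticks out sideways. To take the lid by its bar, lay it down first: stood on its edge on the mat, plate side up, leaned about 45 degrees and released, it falls flat, bar up
- lid_opening (a point): centre of the lid's open end, 16 mm along -z from lid_mid. Inside the skirt four 7 mm lugs, 90 degrees apart (on the x and y axes), point inward, to 71 mm across, their middles 4 mm in from the open edge
- rim (a point): centre of the top rim of the open tank's neck, 134 mm above the table, z up; the neck has no lid on it. Screwed home, the lid has its plate rests on the rim and lid_mid is 10 mm below this point. Just set down it rides on the thread ridges, lid_mid 1 to 9 mm above this point, and there clockwise turning jams as a rule; with luck it drops in at once
- neck_root (a point): foot of the neck, on top of the open tank, 100 mm above the table. The tank is fixed: white box 110 x 100 mm, 100 mm tall. The neck is round, 68 mm across, 34 mm tall, bevelled at the top
- neck_thread (a point): the neck's thread: four ridges 90 degrees apart, 78 mm across, clocked at random, unrelated to this frame. Counterclockwise (90 degrees at most) the lugs climb and drop 13 mm, to lid_mid 5.5 mm under the rim, then a stop; an 8 mm fall with lid_mid still above the rim is not it, go on. Then 60 to 75 degrees clockwise sinks it 4.5 mm to the stop. Held loosely, the lid sinks by its weight
- closed_top (a point): the other tank, the same and fixed, that already has its lid on: centre of the top of that lid's plate, 141 mm above the table; a bar like the loose lid's stands 30 mm higher
- rack_mid (a point): middle of the floor of the lid rack, 6 mm above the table, fixed, grey, 130 x 200 mm: two slots along its x axis, with walls 36 mm above the table, at 45 mm either side along y, one for each lid; z up
- small_lid_mid (a point): the smaller lid in the rack's other slot, like the larger but 80 mm across, bar 50 mm long; point and axes as for the larger. To be left alone
- mat_mid (a point): middle of the top of a black rubber mat on the table, 150 x 150 mm, 4 mm thick, fixed: free space to lay things down; z up
- bottle_mid (a point): brown bottle, 60 mm across, 160 mm tall, its centre; bystander
- jar_mid (a point): jar with cap, 70 mm across, 80 mm tall, its centre; bystander
- beaker_mid (a point): glass beaker, 70 mm across, 85 mm tall, its centre; bystander
- tube_rack_mid (a point): rack of sample tubes, 70 x 140 mm, 81 mm tall, its centre; bystander
- tip_box_mid (a point): clear open box, 90 x 120 mm, 50 mm tall, its centre; bystander
- spatula_mid (a point): spatula lying on the table, 170 mm long; bystander
There are look-alikes about, which are no part of the job. Leave any brown or yellow look-alike of the part that bears lid_mid alone.

How it is judged:
By the outcome, as a careful person would: the job done as asked, in the order asked, and still so for the second after the job is handed in, with the robot touching nothing.
It also fails if it takes over 64 s, if anything falls off the work surface, if the arm or the gripper's body presses on something with over 40 N, if the wrist force passes 120 N, or if a joint passes its speed limit or range.

## Robot

A 7-joint arm with a two-finger parallel gripper is mounted at the origin on the work surface. World frame = base frame: x ahead of the robot, y to its left, z up, the work surface at z = 0. Lengths are in m, angles in rad, forces in N, time in s.
With the tool pointing down it reaches from about 0.425 to 1.025 m from the base axis. Payload 9.4 kg.
Tool frame: the origin (TCP) lies between the finger pads; the fingertips stand 17 mm ahead of it and the grasp point (between the pads) lies 2 mm behind it (env.nose_length is the distance from the TCP to the fingertips, in m); x points along the fingers, y is the direction in which the jaws open and shut, and the axes are right-handed (so a half turn about x gives the same grasp; the last joint's range is limited). The gripper opens to 93 mm and grips with 3 to 60 N. Pads are 15 mm wide; open, the fingers measure 128 mm over their backs; the gripper's body (75 mm by 188 mm) begins 65 mm behind the grasp point.
Start: joints at [-1.255, 0.599, -0.003, 1.599, 0.002, 0.943, -0.08], TCP at [0.278, 0.67, 0.201] pointing down, gripper open.
Joint ranges: [-2.57, 2.57], [-0.35, 1.97], [-1.29, 1.29], [0.11, 2.56], [-1.05, 4.19], [0.11, 1.86], [-2.63, 2.63]. Speed limits (rad/s): [2.22, 2.22, 3.01, 3.01, 3.14, 3.14, 3.14].

## Interface

Orientations are given as a 3x3 rotation matrix whose columns are the frame's x, y, z axes.
In Python, from plant import env, cams, spot_in, cut_out, tip_of gives the robot as it stands. Calls block until the motion is done:
- env.goto(position, orientation): joint-space move of the TCP to a pose.
- env.line_to(position, rot=None, speed=0.15): straight line of the TCP; rot=None keeps the orientation; speed is the mean speed in m/s.
- env.move_j(angles): joint-space move.
- env.gripper_to(opening, newtons=None): finger opening in m; newtons is the grip in N (None keeps the last); returns when the fingers have stopped.
- env.dwell(seconds).
- env.solve_ik(position, orientation): joint angles nearest the present ones, or None.
- cams.read_camera(name): name is "side" or "top"; returns a dict with "image" (384x512x3 uint8, red, green, blue), "K" (3x3 intrinsics, pixels), "position" and "rotation" of the camera in the world. Camera axes: x right, y down, z forward; pixel columns grow to the right and rows downward; lengths in m; the calibration is good to about 2 mm. A picture is of the moment at which its call begins. There is no depth.
A pose or a line that the arm cannot do raises env.Unreachable and nothing moves.
- env.hand_in(): hands the job in, once; it reports no verdict.
Trained networks look in a picture, given as the dict that the camera call returned (one of the last four; its "shot" number tells which), for a name from the list of things; names that differ only in an ending like _2 or _b are one class to them, and where a whole thing is asked for, a point or a joint stands for the part that bears it (a point fixed in the world has none). Each returns a list of dicts, best first, with "score" (0 to 1); they miss things now and then, are a little off and sometimes report something else, mostly with a low value. They report only what shows in the picture. A call takes as long as a camera call. They do not tell look-alikes from the thing itself.
- spot_in(picture, name): "extent" ([left, top, right, bottom] in pixels, round what is visible of it).
- cut_out(picture, name): "mask" (384x512 bool, what is visible of it) and "extent" ([left, top, right, bottom] in pixels, round what is visible of it).
- tip_of(picture, name): "uv" ([column, row] in pixels: a listed point, or the origin of a listed thing).
Readings, each from a call of its own:
- env.get_clock(): time.
- env.get_joint_positions(): joint angles.
- env.get_dq(): joint speeds.
- env.get_joint_torque(): joint torques, N m.
- env.get_tcp_pos(): TCP position.
- env.get_ee_rot(): TCP orientation.
- env.get_force(): force on the tool from outside, world axes, zero at the start.
- env.get_ft_torque(): the same for the moment, N m.
- env.get_opening(): finger opening in m.
Only numpy, scipy, OpenCV 4.12 (cv2) and the standard library are available. Lean on these libraries where they do the work, as an engineer would, in place of code of your own. Each camera call takes 0.05 s, during which the arm holds its last target.

## Working session

There is one attempt and no reset: what is moved stays moved. The work goes in short steps, each a Python script; the robot and the scene stay as the last script left them, time stands still between calls to the robot, and variables do not carry over. Pictures are saved under pics/ and viewed, and the job is handed in when it is done.

```bash
ls; mkdir -p pics; python3 - <<'E'
from plant import env,cams,spot_in,cut_out,tip_of
import cv2,numpy as np
print(env.get_clock(),env.get_opening(),env.get_ee_rot())
for n in ("side","top"):
    p=cams.read_camera(n); cv2.imwrite(f"pics/{n}0.png",cv2.resize(p["image"][:,:,::-1],(800,600),interpolation=cv2.INTER_CUBIC))
    print(n,p["K"],p["position"],p["rotation"],p["shot"])
    for k in "lid_mid lid_bar lid_opening rim neck_root closed_top rack_mid small_lid_mid mat_mid".split():
        r=tip_of(p,k); print(k,[(np.round(a["uv"]).astype(int).tolist(),round(a["score"],2)) for a in r[:4]])
print(env.get_clock())
E
```

```text
pics
0.0 0.09315977799323545 [[-4.74320922e-04  3.82703246e-01  9.23871203e-01]
 [-1.49993690e-03  9.23869996e-01 -3.82703516e-01]
 [-9.99998763e-01 -1.56727279e-03  1.35819852e-04]]
side [[474.76854834   0.         263.94411567]
 [  0.         474.76854834 190.65138516]
 [  0.           0.           1.        ]] [0.34085092 1.32491317 1.20852573] [[-0.98557404 -0.10946929  0.1290747 ]
 [-0.16915263  0.6622991  -0.72989539]
 [-0.00558493 -0.74119928 -0.67126182]] 1
lid_mid [([205, 262], 0.75), ([334, 304], 0.61), ([278, 237], 0.56)]
lid_bar [([274, 247], 0.95), ([351, 304], 0.75), ([204, 270], 0.71), ([338, 241], 0.51)]
lid_opening [([276, 235], 0.92), ([206, 261], 0.85), ([330, 306], 0.64)]
rim [([259, 132], 0.59)]
neck_root [([257, 139], 0.57)]
closed_top [([299, 114], 0.72)]
rack_mid [([266, 240], 0.85)]
small_lid_mid [([271, 221], 0.76)]
mat_mid [([286, 192], 0.91)]
top [[370.50411164   0.         256.90415562]
 [  0.         370.50411164 189.56609251]
 [  0.           0.           1.        ]] [0.37660921 0.08912264 1.25548418] [[ 0.01634463 -0.99245429  0.12152096]
 [-0.99972532 -0.01417945  0.01866079]
 [-0.01679688 -0.12179259 -0.99241344]] 2
lid_mid [([216, 268], 0.95), ([201, 202], 0.82), ([169, 138], 0.71), ([133, 268], 0.64)]
lid_bar [([206, 265], 0.81), ([188, 205], 0.61), ([129, 274], 0.58)]
lid_opening [([201, 199], 0.9), ([131, 260], 0.89), ([166, 139], 0.81), ([219, 270], 0.77)]
rim [([347, 157], 0.75), ([175, 249], 0.26)]
neck_root [([345, 161], 0.87)]
closed_top [([393, 204], 0.94)]
rack_mid [([217, 196], 0.58)]
small_lid_mid [([222, 194], 0.63)]
mat_mid [([286, 200], 0.67)]
1.0
```

View pics/side0.png

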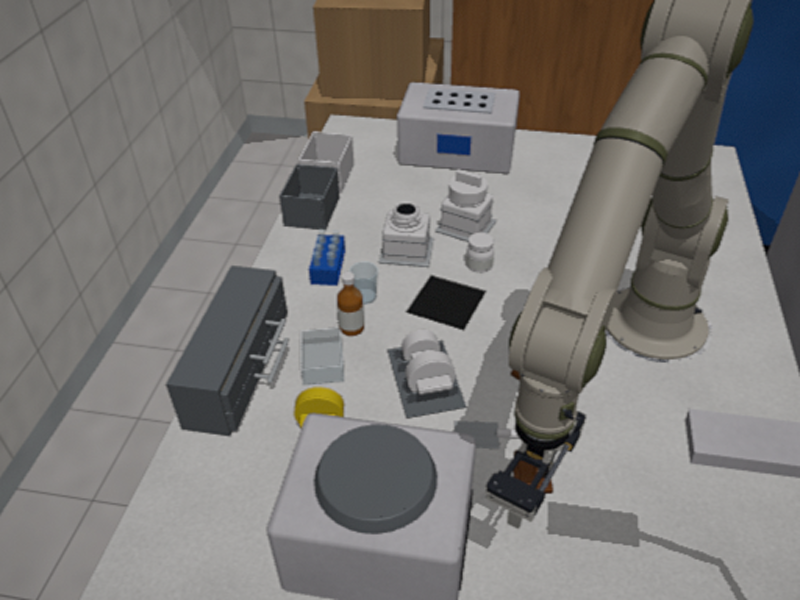

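View pics/top0.png

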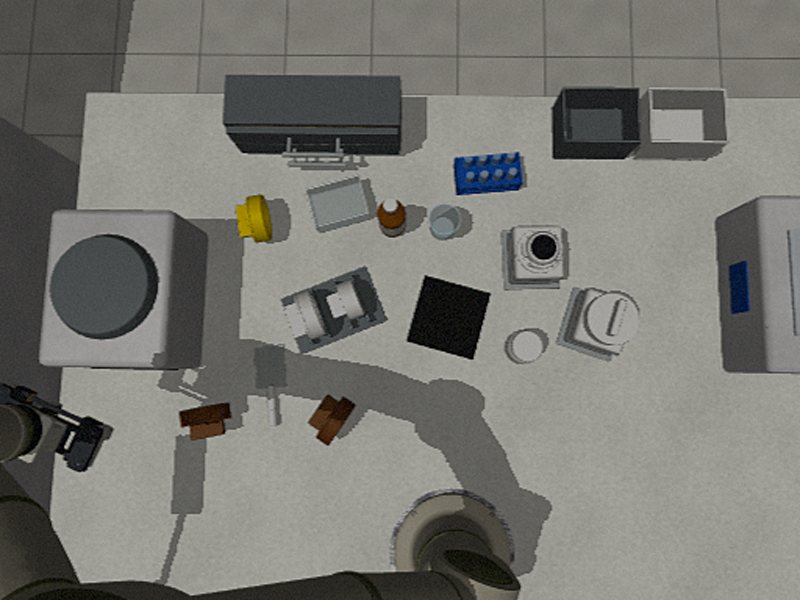

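```bash
python3 - <<'E'
from plant import env,cams,spot_in,cut_out,tip_of
import cv2,numpy as np
p=cams.read_camera("side");q=cams.read_camera("top")
a=p["image"][200:270,235:310];b=q["image"][160:235,175:255];c=q["image"][135:235,315:415]
f=lambda im:cv2.resize(np.ascontiguousarray(im[:,:,::-1]),(400,400),interpolation=cv2.INTER_CUBIC)
cv2.imwrite("pics/crop.png",np.hstack([f(a),f(b)]));cv2.imwrite("pics/crop2.png",f(c))
for pic in(p,q):
  for k in("lid_mid","small_lid_mid","rack_mid","mat_mid","rim","closed_top"):
    print(k,[(np.round(r["extent"]).tolist(),r["mask"].sum(),round(r["score"],2)) for r in cut_out(pic,k)[:4]])
E
```

```text
lid_mid [([186.0, 247.0, 221.0, 272.0], np.int64(521), 0.87), ([259.0, 225.0, 291.0, 252.0], np.int64(673), 0.76), ([331.0, 295.0, 350.0, 314.0], np.int64(147), 0.67)]
small_lid_mid [([260.0, 210.0, 282.0, 231.0], np.int64(338), 0.56)]
rack_mid [([245.0, 220.0, 299.0, 271.0], np.int64(892), 0.93)]
mat_mid [([261.0, 175.0, 309.0, 212.0], np.int64(1089), 0.81), ([259.0, 228.0, 290.0, 254.0], np.int64(709), 0.46), ([213.0, 174.0, 236.0, 215.0], np.int64(584), 0.2)]
rim [([239.0, 138.0, 278.0, 171.0], np.int64(876), 0.72)]
closed_top []
lid_mid [([153.0, 126.0, 172.0, 156.0], np.int64(534), 0.94), ([114.0, 260.0, 146.0, 282.0], np.int64(558), 0.84), ([199.0, 253.0, 227.0, 282.0], np.int64(516), 0.6)]
small_lid_mid [([209.0, 184.0, 230.0, 206.0], np.int64(360), 0.8), ([321.0, 210.0, 348.0, 238.0], np.int64(434), 0.56)]
rack_mid [([179.0, 172.0, 247.0, 226.0], np.int64(1262), 0.83)]
mat_mid [([260.0, 176.0, 314.0, 228.0], np.int64(1875), 0.68)]
rim [([321.0, 143.0, 360.0, 186.0], np.int64(811), 0.78)]
closed_top [([357.0, 189.0, 410.0, 228.0], np.int64(1683), 0.75)]
```

View pics/crop.png

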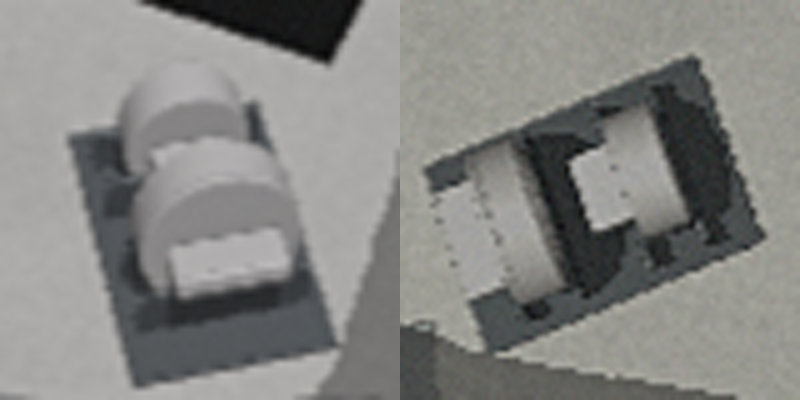

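View pics/crop2.png

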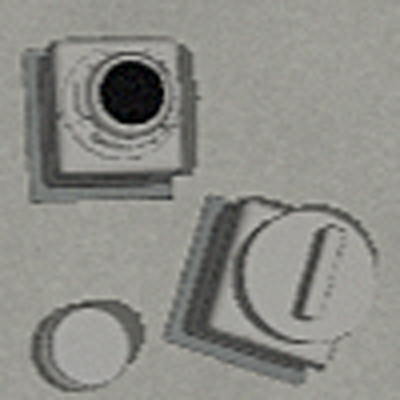

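```bash
cat > h.py <<'E'
from plant import env,cams,spot_in,cut_out,tip_of
import cv2,numpy as np
def ray(p,uv):
    d=np.linalg.inv(p["K"])@np.array([uv[0],uv[1],1.]); return np.array(p["rotation"])@d
def onz(p,uv,z):
    d=ray(p,uv);c=np.array(p["position"]); return c+d*(z-c[2])/d[2]
def proj(p,X):
    X=np.atleast_2d(X); c=(X-np.array(p["position"]))@np.array(p["rotation"]); c=c@np.array(p["K"]).T; return c[:,:2]/c[:,2:]
def tri(ps,uvs):
    A=np.zeros((3,3));b=np.zeros(3)
    for p,u in zip(ps,uvs):
        d=ray(p,u);d/=np.linalg.norm(d);M=np.eye(3)-np.outer(d,d);A+=M;b+=M@np.array(p["position"])
    return np.linalg.solve(A,b)
def circ(c,n,r,k=48):
    n=np.array(n,float);n/=np.linalg.norm(n);a=np.cross(n,[0.3,0.5,0.8]);a/=np.linalg.norm(a);b=np.cross(n,a)
    t=np.linspace(0,2*np.pi,k);return np.array(c)+r*(np.outer(np.cos(t),a)+np.outer(np.sin(t),b))
def lid(c,n,x,R=.05,L=.07):
    n=np.array(n);x=np.array(x);y=np.cross(n,x);c=np.array(c)
    o=[circ(c+.016*n,n,R),circ(c-.016*n,n,R)]
    for h in(.016,.046):
        o.append(np.array([c+h*n+a*L/2*x+b*.007*y for a,b in((1,1),(1,-1),(-1,-1),(-1,1),(1,1))]))
    return o
def over(p,lines,box,s,fn,cols=None):
    l,t,r,b=box;im=cv2.resize(np.ascontiguousarray(p["image"][t:b,l:r,::-1]),None,fx=s,fy=s,interpolation=cv2.INTER_CUBIC)
    for i,L in enumerate(lines):
        q=((proj(p,L)-[l,t]+.5)*s).round().astype(int);cv2.polylines(im,[q],False,[(0,0,255),(0,255,0),(255,120,0),(0,255,255)][i%4],1)
    cv2.imwrite(fn,im);return im
def pic(n):return cams.read_camera(n)
E
python3 - <<'E'
from h import *
import pickle
p=pic("side");q=pic("top")
pickle.dump((p,q),open("pq.pkl","wb"))
for k,u,v in(("rim",(259,132),(347.5,157.5)),("closed",(299,114),(393,204)),("mat",(286,192),(286,200))):
    print(k,tri((p,q),(u,v)))
print("rim on z",onz(q,(348,158),.134), onz(p,(259,132),.134))
C=[(180,190),(234,170.7),(248,204.4),(193,225.6)]
W=np.array([onz(q,c,.006)[:2] for c in C]);print(W,np.linalg.norm(np.diff(W,axis=0),axis=1),W.mean(0))
print(env.get_clock())
E
```

```text
rim [ 0.6186996  -0.16447708  0.14208907]
closed [ 0.47786464 -0.29317684  0.15665782]
mat [0.49195926 0.01370873 0.00845534]
rim on z [ 0.61553184 -0.16781255  0.134     ] [ 0.6242239  -0.17656543  0.134     ]
[[0.52437158 0.37482058]
 [0.5935454  0.19208831]
 [0.47862638 0.1419141 ]
 [0.40428422 0.32584414]] [0.19538705 0.12539471 0.19838603] [0.50020689 0.25866678]
1.8
```

```bash
cat > fit1.py <<'E'
from h import *
import pickle,sys
p,q=pickle.load(open("pq.pkl","rb"))
def go(rc,yaw,lx,rim,fn):
    a=np.deg2rad(yaw);X=np.array([np.cos(a),np.sin(a),0]);Y=np.array([-np.sin(a),np.cos(a),0]);c=np.array([*rc,.006])
    R=np.array([c+sx*.065*X+sy*.1*Y for sx,sy in((1,1),(1,-1),(-1,-1),(-1,1),(1,1))])
    m=c+.045*Y+lx*X+[0,0,.05]
    L=[R]+lid(m,Y,X)
    T=circ([*rim,.134],[0,0,1],.034); N=circ([*rim,.1],[0,0,1],.034)
    A=over(q,L,(170,160,260,235),6,"x.png");B=over(p,L,(235,200,310,275),6,"x.png")
    C=over(q,[T,N],(315,135,375,195),6,"x.png");D=over(p,[T,N],(230,115,290,175),6,"x.png")
    cv2.imwrite(fn+"a.png",np.hstack([cv2.resize(A,(400,400)),cv2.resize(B,(400,400))]));cv2.imwrite(fn+"b.png",np.hstack([C,D]));print(m)
E
python3 -c "
from fit1 import *
go((.5,.259),21,0,(.617,-.170),'pics/f1')"
```

```text
[0.48387344 0.30101112 0.056     ]
```

View pics/f1a.png

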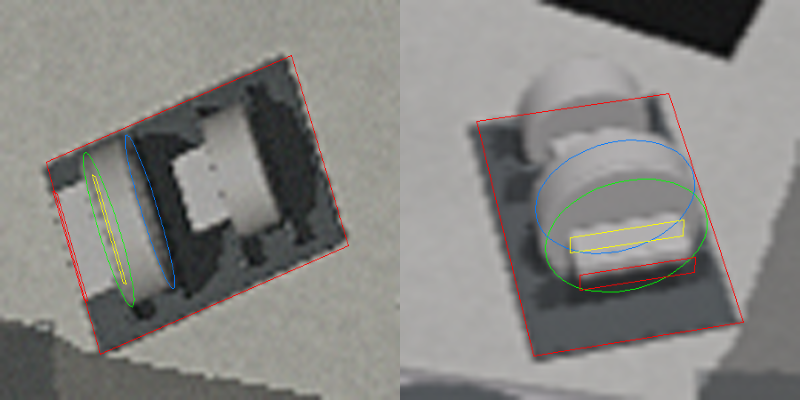

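View pics/f1b.png

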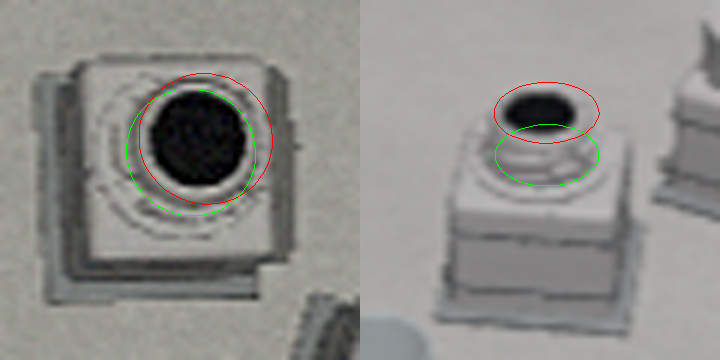

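```bash
python3 - <<'E'
from h import *
import pickle
p,q=pickle.load(open("pq.pkl","rb"))
over(q,[],(172,160,252,230),10,"pics/z1.png");over(p,[],(240,205,305,260),12,"pics/z2.png")
E
```

```text
(no output)
```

View pics/z1.png

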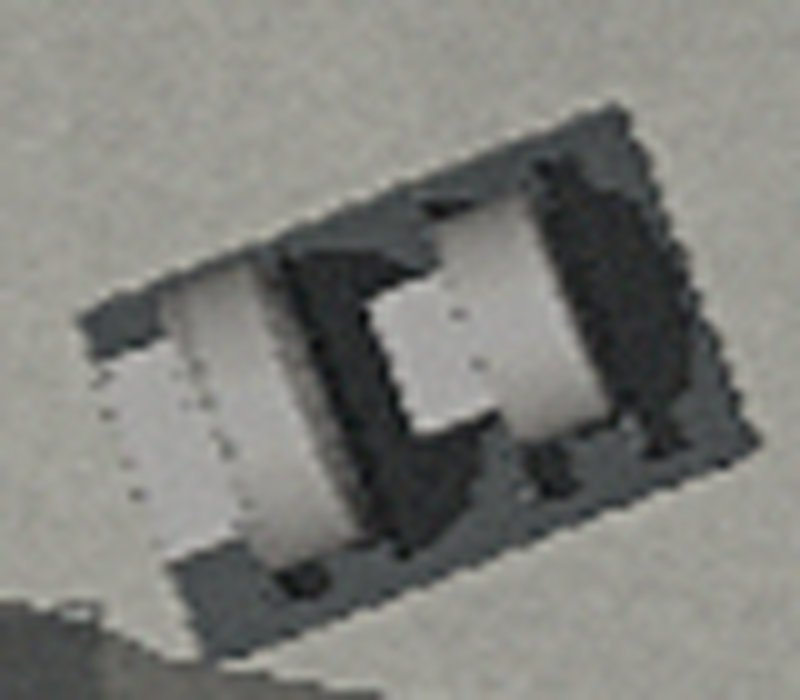

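View pics/z2.png

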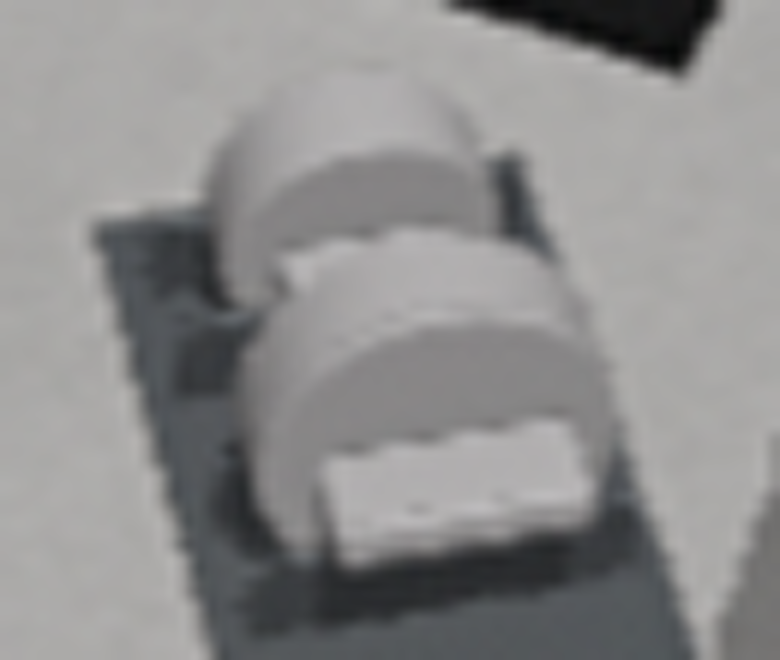

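```bash
python3 - <<'E'
from h import *
import pickle
from scipy.optimize import least_squares
p,q=pickle.load(open("pq.pkl","rb"))
S=np.array([[325,458],[578,422],[592,495],[340,545]])/12+[240,205]-.5   # inner +X, inner -X, outer -X, outer +X
T=np.array([[180,345],[240,530],[165,560],[105,365]])/10+[172,160]-.5
def mod(v):
    a=v[3];X=np.array([np.cos(a),np.sin(a),0]);Y=np.array([-np.sin(a),np.cos(a),0]);m=v[:3]
    return np.array([m+.007*np.array([0,0,1])+h*Y+s*.035*X for h,s in((.016,1),(.016,-1),(.046,-1),(.046,1))]),m,X,Y
f=lambda v:np.r_[(proj(p,mod(v)[0])-S).ravel(),(proj(q,mod(v)[0])-T).ravel()]
r=least_squares(f,[.484,.3,.056,.37],loss="soft_l1");print(r.x,np.rad2deg(r.x[3]),r.fun.reshape(-1,2).round(1))
_,m,X,Y=mod(r.x)
over(q,lid(m,Y,X),(172,160,252,230),10,"pics/z3.png");over(p,lid(m,Y,X),(240,205,305,260),12,"pics/z4.png")
E
```

```text
[0.48312319 0.3010882  0.06215249 0.35751598] 20.484156861522 [[-0.2  0. ]
 [ 0.2 -0.1]
 [ 1.1  0.7]
 [ 0.4 -0.2]
 [ 0.3 -1.8]
 [ 1.1  0.1]
 [-0.2  0.2]
 [-1.  -0.7]]
```

View pics/z3.png

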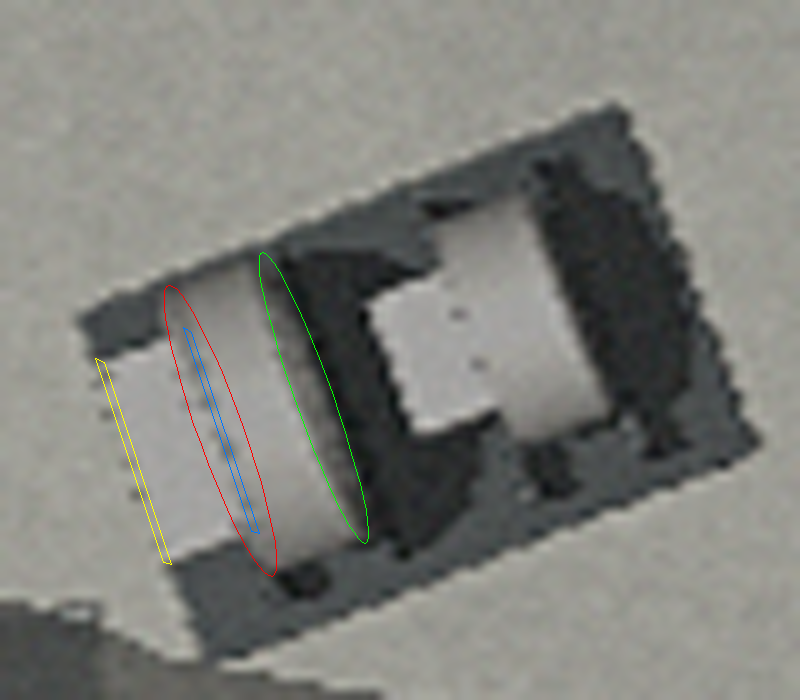

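View pics/z4.png

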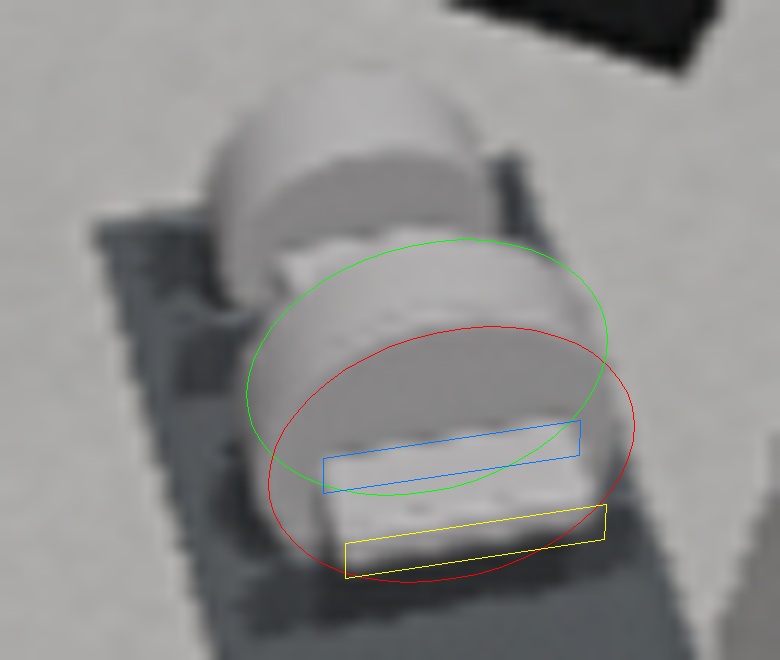

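```bash
cat > geo.py <<'E'
from h import *
UP=np.array([0,0,1.])
def Rt(x,y):
    x=np.array(x);y=np.array(y);return np.column_stack([x,y,np.cross(x,y)])
def tilt(mat,phi,lean,D,s,gap):
    h=np.array([np.cos(phi),np.sin(phi),0]);c,l=np.cos(lean),np.sin(lean)
    n=c*h+l*UP;t=c*UP-l*h
    con=np.array([mat[0],mat[1],.004+gap])+.05*h
    mid=con+.05*t+.016*n
    return mid+D*t,Rt(-t,s*n),mid
E
python3 - <<'E'
from geo import *
import pickle
p,q=pickle.load(open("pq.pkl","rb"))
print(onz(q,(286,200),.004),onz(p,(286,192),.004))
e=cut_out(q,"mat_mid") if 0 else None
m=np.array([.4845,.3012,.060]);a=np.deg2rad(20.5);Y=np.array([-np.sin(a),np.cos(a),0])
for s in(1,-1):
    print(s,[None if (r:=env.solve_ik(m+[0,0,z],Rt(-UP,s*Y))) is None else r.round(2) for z in(.035,.12)])
    for ph in np.deg2rad([-90,-60,-30,0,30,60,90,150,180]):
        pos,R,_=tilt((.491,.012),ph,np.pi/4,.035,s,.002)
        r=env.solve_ik(pos,R);print(s,np.rad2deg(ph).round(),None if r is None else r.round(2))
for b in range(-180,180,30):
    a=np.deg2rad(b);r=env.solve_ik([.618,-.17,.17],Rt(-UP,[np.cos(a),np.sin(a),0]));print(b,None if r is None else r.round(2))
E
```

```text
[0.49565735 0.01350945 0.004     ] [0.4892253 0.0090849 0.004    ]
1 [array([-0.52,  0.56, -0.19,  2.04,  0.2 ,  0.56,  1.08]), array([-0.51,  0.45, -0.2 ,  1.97,  0.13,  0.74,  1.14])]
1 -90.0 [-1.14  1.    0.91  2.17 -0.02  0.58 -1.94]
1 -60.0 None
1 -30.0 None
1 0.0 None
1 30.0 None
1 60.0 [ 1.1   1.01 -1.14  2.4   1.97  0.12 -0.58]
1 90.0 [ 1.05  1.07 -1.16  2.11  0.29  0.57  1.45]
1 150.0 [ 0.61  1.06 -0.95  1.71  0.26  1.33  2.2 ]
1 180.0 [ 0.36  1.02 -0.81  1.65  0.36  1.5   2.53]
-1 [array([-1.  ,  0.61,  0.52,  2.07, -0.54,  0.59, -1.32]), array([-1.09,  0.51,  0.63,  2.01, -0.43,  0.76, -1.41])]
-1 -90.0 [-0.71  0.76  0.17  2.14  0.73  0.86  0.36]
-1 -60.0 [-0.92  0.76  0.34  2.43  1.41  0.55  0.03]
-1 -30.0 None
-1 0.0 None
-1 30.0 None
-1 60.0 [ 1.1   1.01 -1.14  2.4   1.97  0.12  2.56]
-1 90.0 [ 0.34  0.74  0.02  2.16 -1.03  0.9  -0.28]
-1 150.0 [-0.11  0.88  0.33  1.76 -0.49  1.36 -0.01]
-1 180.0 [-0.23  0.89  0.23  1.69 -0.18  1.38  0.1 ]
-180 [-0.45  0.8   1.11  1.87 -0.84  1.04 -2.12]
-150 [-0.45  0.8   1.11  1.87 -0.84  1.04 -1.59]
-120 [-0.45  0.8   1.11  1.87 -0.84  1.04 -1.07]
-90 [-0.29  0.64  0.75  1.86 -0.57  0.87 -0.82]
-60 [-0.23  0.61  0.64  1.86 -0.48  0.84 -0.39]
-30 [-0.16  0.58  0.52  1.85 -0.39  0.81  0.04]
0 [-0.08  0.56  0.4   1.85 -0.3   0.79  0.47]
30 [-0.01  0.54  0.29  1.84 -0.21  0.78  0.91]
60 [ 0.06  0.54  0.18  1.84 -0.13  0.78  1.36]
90 [ 0.13  0.53  0.07  1.83 -0.05  0.78  1.8 ]
120 [ 0.23  0.53 -0.08  1.83  0.06  0.79  2.22]
150 [ 0.35  0.54 -0.25  1.82  0.18  0.8   2.63]
```

```bash
python3 - <<'E'
from geo import *
m=np.array([.4845,.3012,.060]);a=np.deg2rad(20.5);Y=np.array([-np.sin(a),np.cos(a),0])
R=Rt(-UP,-Y)
env.gripper_to(.056,20);print(env.get_clock())
env.goto(m+[0,0,.115],R);print(env.get_clock(),env.get_joint_positions().round(2))
q=pic("top")
over(q,lid(m,Y,[np.cos(a),np.sin(a),0]),(172,160,252,230),10,"pics/g1.png")
p=pic("side");over(p,lid(m,Y,[np.cos(a),np.sin(a),0]),(240,205,305,260),12,"pics/g2.png")
E
```

```text
2.5833
4.1417 [-1.08  0.51  0.62  2.01 -0.43  0.75 -1.41]
```

View pics/g2.png

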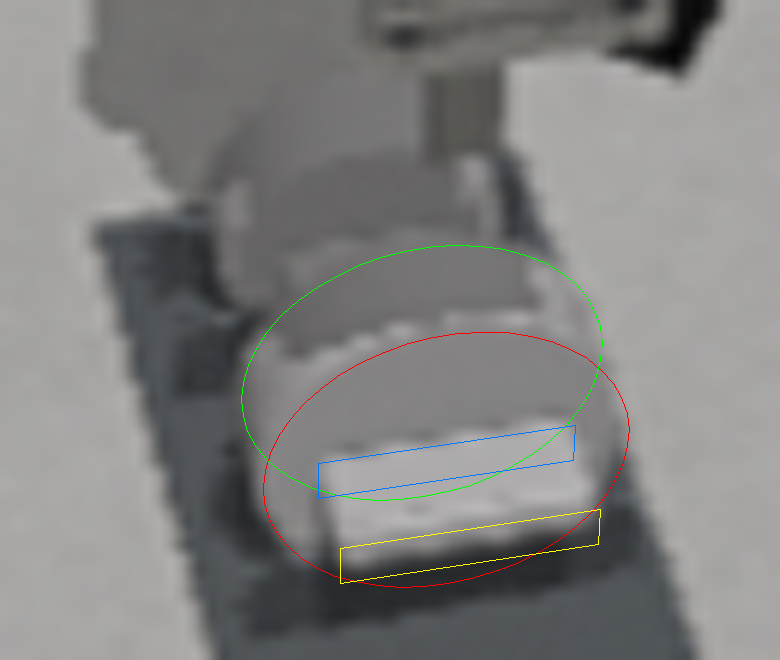

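View pics/g1.png

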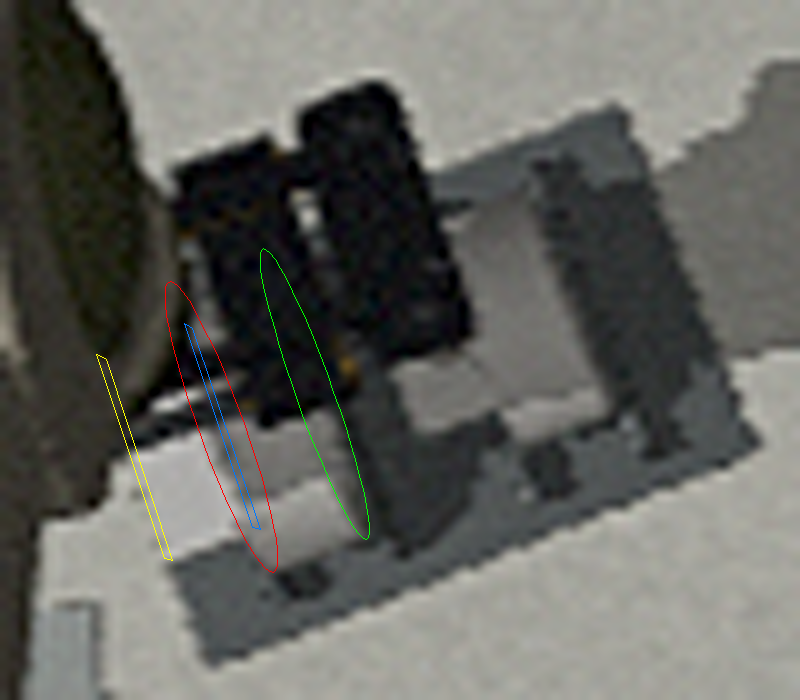

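The loose lids are white ones at top px (201,202), which is the larger, with its bar to the left, and (222,194), the smaller. The look-alikes are yellow at (163,140) and brown at (131,268) and (213,268). I take the larger white one in the rack's left slot, which the crop confirms.

```bash
python3 - <<'E'
from geo import *
m=np.array([.4845,.3012,.060]);a=np.deg2rad(20.5);Y=np.array([-np.sin(a),np.cos(a),0])
R=Rt(-UP,-Y)
env.line_to(m+[0,0,.036],R,speed=.12);print(env.get_clock(),env.get_force().round(1))
env.gripper_to(.02,25);print(env.get_opening(),env.get_force().round(1),env.get_tcp_pos().round(4))
env.line_to(m+[0,0,.14],R,speed=.15);print(env.get_clock(),env.get_force().round(1),env.get_ft_torque().round(2),env.get_opening())
p=pic("side");c=proj(p,env.get_tcp_pos())[0].astype(int);over(p,[],(c[0]-35,c[1]-25,c[0]+35,c[1]+35),10,"pics/l1.png")
E
```

```text
5.05 [-0.7  0.3 -0.3]
0.02029423325574963 [0.7 0.3 0.1] [0.4845 0.3012 0.096 ]
6.6583 [ 0.4  0.5 -0.3] [-0.03  0.24 -0.02] 0.019836516378748878
```

View pics/l1.png

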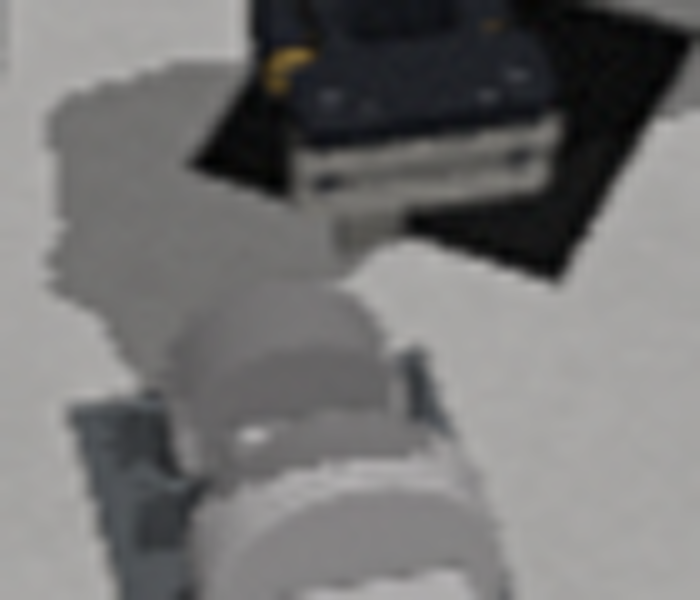

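```bash
python3 - <<'E'
from geo import *
m=np.array([.4845,.3012,.060]);a=np.deg2rad(20.5);Y=np.array([-np.sin(a),np.cos(a),0]);R=Rt(-UP,-Y)
env.gripper_to(.056,25)
env.line_to(m+[0,0,.045],R,speed=.15);print(env.get_clock(),env.get_force().round(1))
T=env.get_tcp_pos()
p=pic("side");q=pic("top")
tip=T+[0,0,-.017]
cr=[np.array([T+[.004,0,0],T-[.004,0,0]]),np.array([tip-.028*Y,tip+.028*Y])]
print(proj(p,T),proj(q,T))
over(p,lid(m,Y,[np.cos(a),np.sin(a),0])+cr,(240,200,305,254),11,"pics/d1.png");over(q,lid(m,Y,[np.cos(a),np.sin(a),0])+cr,(172,160,252,230),8,"pics/d2.png")
E
```

```text
8.2583 [-0.5  0.2 -0.5]
[[275.69190253 229.65892455]] [[195.84326127 198.99860672]]
```

View pics/d1.png

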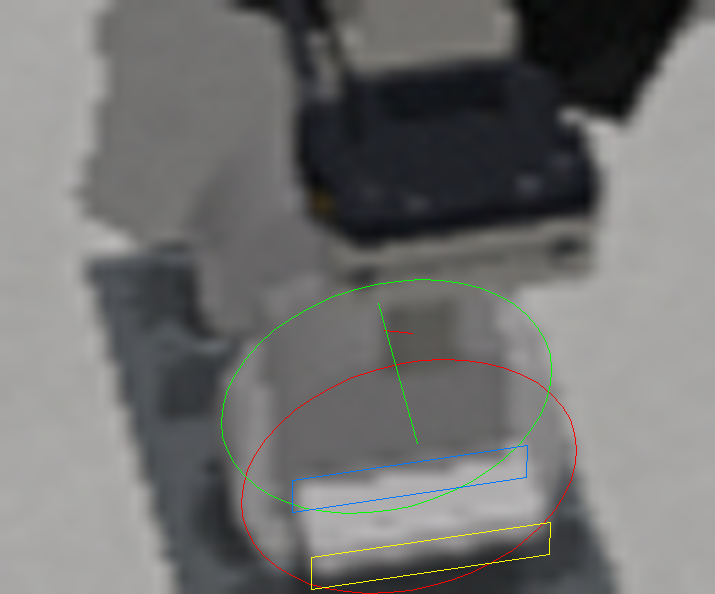

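View pics/d2.png

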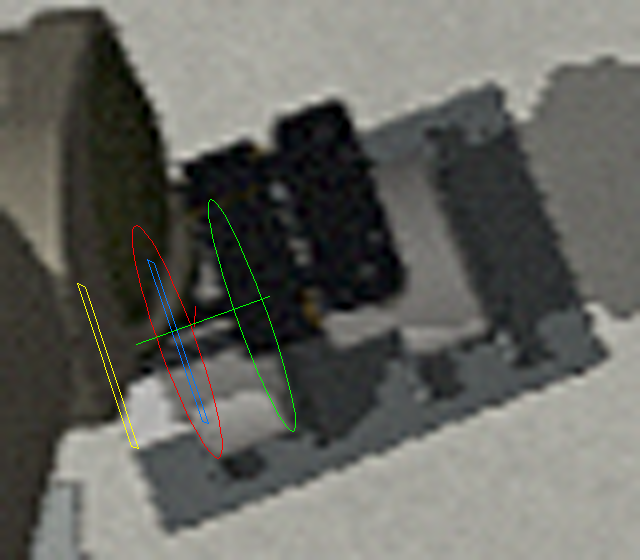

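```bash
python3 - <<'E'
from geo import *
print(env.nose_length, [a for a in dir(env) if not a.startswith('__')])
p=pic("side");cv2.imwrite("pics/e1.png",cv2.resize(p["image"][150:290,190:360,::-1],None,fx=4.5,fy=4.2,interpolation=cv2.INTER_CUBIC))
T=env.get_tcp_pos();print(T,env.get_ee_rot().round(3),[((proj(p,T+[0,0,-d])[0]-[190,150])*[4.5,4.2]).round() for d in(-.065,0,.017)])
E
```

```text
0.017 ['Unreachable', 'dwell', 'get_clock', 'get_dq', 'get_ee_rot', 'get_force', 'get_ft_torque', 'get_joint_positions', 'get_joint_torque', 'get_opening', 'get_tcp_pos', 'goto', 'gripper_to', 'hand_in', 'line_to', 'move_j', 'nose_length', 'solve_ik']
[0.48500136 0.30151003 0.10594311] [[ 0.001  0.35  -0.937]
 [ 0.001 -0.937 -0.35 ]
 [-1.    -0.001 -0.002]] [array([387., 274.]), array([386., 334.]), array([385., 350.])]
```

View pics/e1.png

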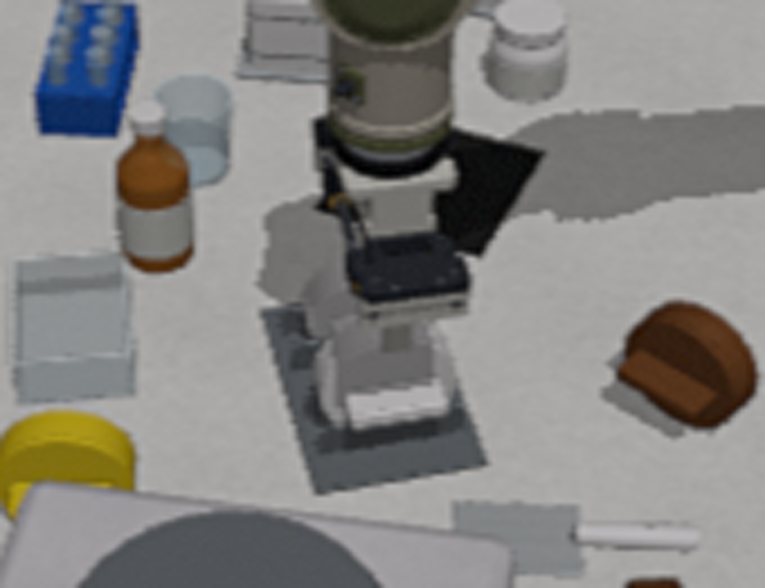

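```bash
python3 - <<'E'
from geo import *
print(env.get_opening())
x,y=.4845,.3012
for z in np.arange(.099,.069,-.004):
    env.line_to([x,y,z],None,speed=.06);f=env.get_force();print(round(z,3),f.round(1))
    if abs(f[2])>3:break
print(env.get_clock())
p=pic("side");q=pic("top");over(p,[],(240,200,305,254),11,"pics/d3.png");over(q,[],(172,160,252,230),8,"pics/d4.png")
E
```

```text
0.05600964592919964
0.099 [-0.2 -0.4  0.1]
0.095 [1.2 0.3 0.5]
0.091 [-0.3  0.2 -0.3]
0.087 [ 0.3  0.6 -0.2]
0.083 [ 0.1 -0.5 -0.4]
0.079 [ 0.5  0.4 -0.1]
0.075 [-0.6 -0.2 -0.4]
0.071 [-0.4 -0.9  0.1]
10.4083
```

View pics/d3.png

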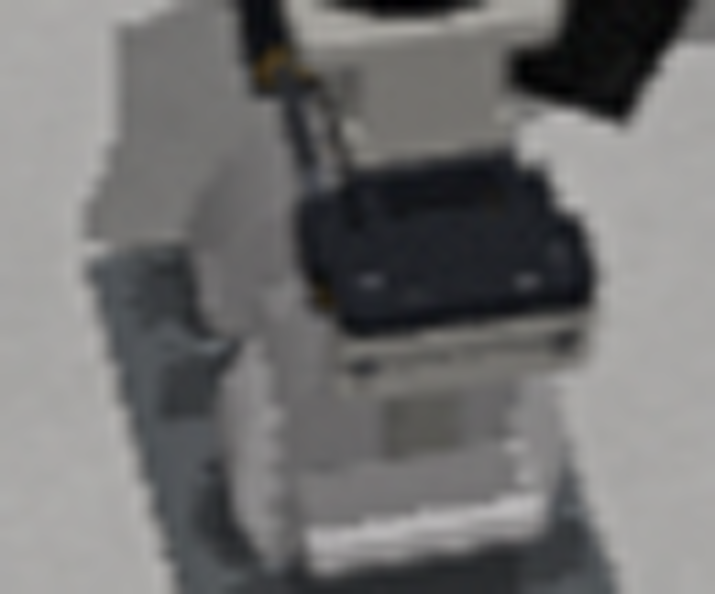

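View pics/d4.png

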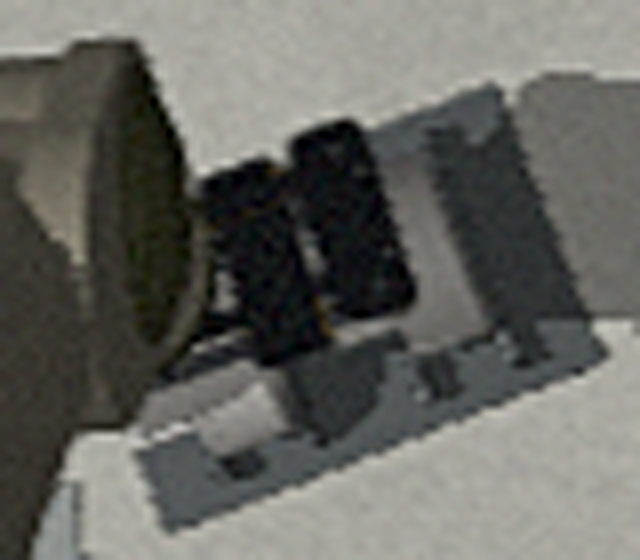

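```bash
python3 - <<'E'
from geo import *
env.gripper_to(.022,6);print(env.get_opening(),env.get_force().round(1),env.get_clock())
p=pic("side");q=pic("top");over(p,[],(240,200,305,254),11,"pics/d5.png");cv2.imwrite("pics/d6.png",cv2.resize(q["image"][120:280,110:290,::-1],None,fx=4,fy=3.7,interpolation=cv2.INTER_CUBIC))
E
```

```text
0.0323325549778222 [ 0.8  0.  -0.5] 11.0167
```

View pics/d5.png

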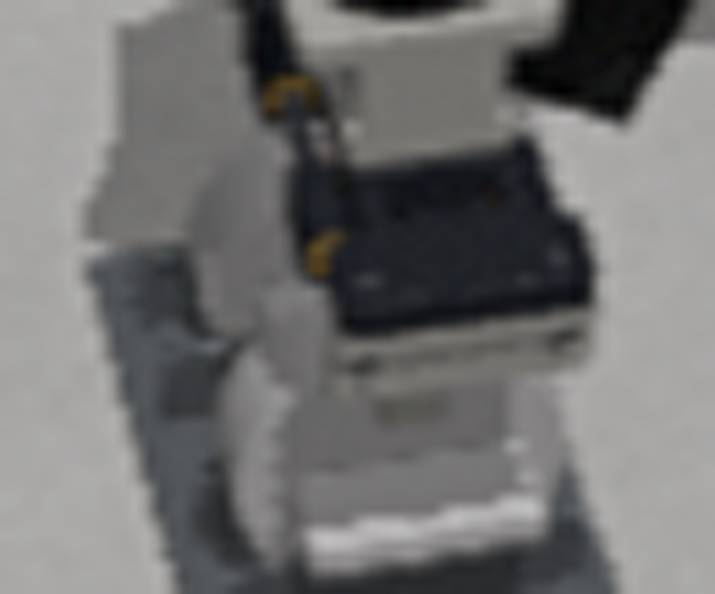

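View pics/d6.png

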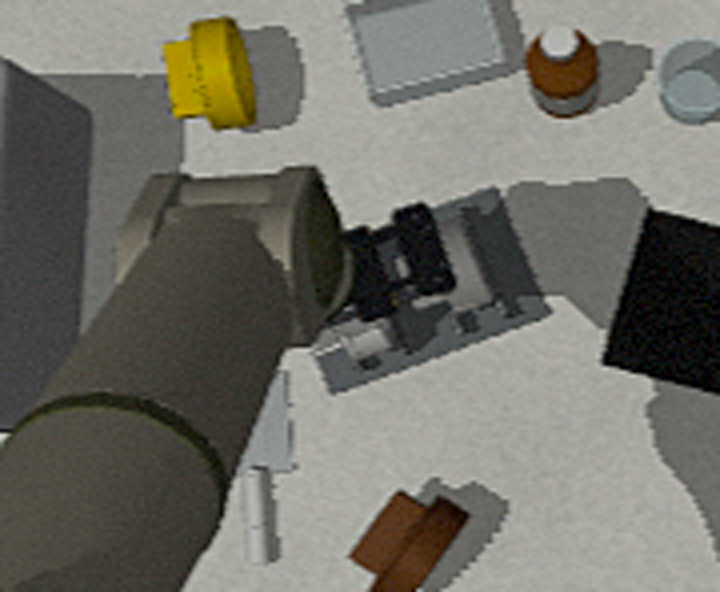

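```bash
python3 - <<'E'
from geo import *
a=np.deg2rad(20.5);X=np.array([np.cos(a),np.sin(a),0]);Y=np.array([-np.sin(a),np.cos(a),0])
T=env.get_tcp_pos();print(T)
p=pic("side");q=pic("top")
L=[]
g=T+[0,0,.002]
for s in(1,-1): # finger pad inner faces
    c=g+s*.01615*Y
    L.append(np.array([c+dx*.0075*X+UP*dz for dx,dz in((1,-.019),(-1,-.019),(-1,.06),(1,.06),(1,-.019))]))
b=g+[0,0,.065]
L.append(np.array([b+i*.0375*X+j*.094*Y for i,j in((1,1),(1,-1),(-1,-1),(-1,1),(1,1))]))
L.append(circ(g+[0,0,.15],UP,.04))
over(p,L,(225,170,325,260),8,"pics/k1.png");over(q,L,(150,140,250,230),8,"pics/k2.png")
E
```

```text
[0.48455454 0.30116987 0.07103586]
```

View pics/k1.png

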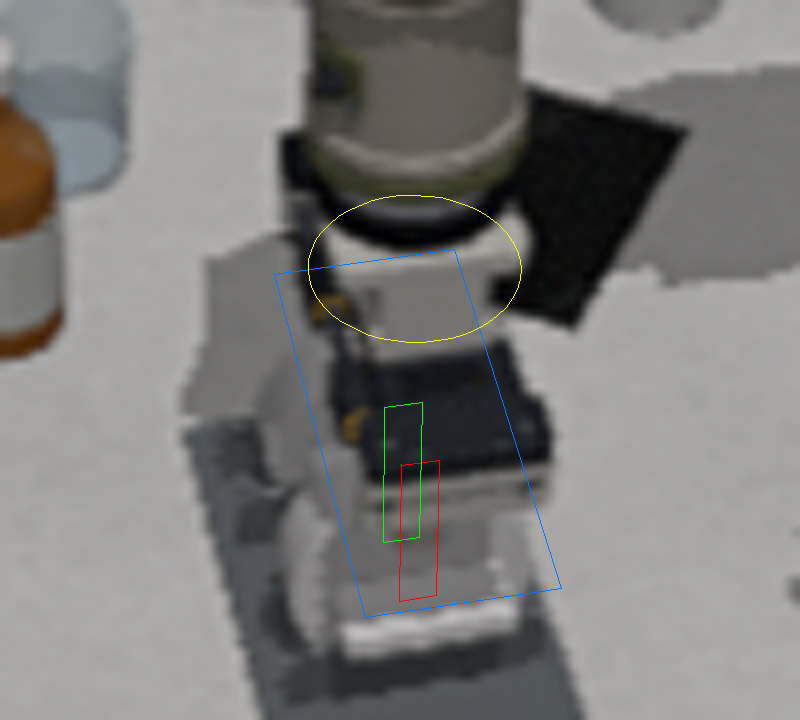

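View pics/k2.png

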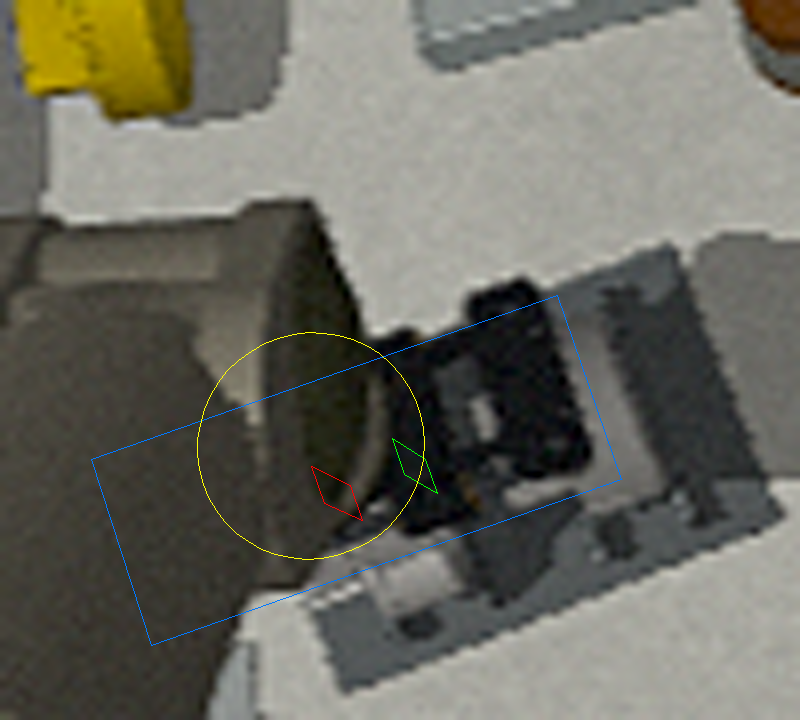

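```bash
python3 - <<'E'
from geo import *
env.gripper_to(.022,25)
T=env.get_tcp_pos()
env.line_to(T+[0,0,.02],None,speed=.08);print(env.get_force().round(1),env.get_opening())
env.line_to(T+[0,0,.11],None,speed=.15);print(env.get_force().round(1),env.get_ft_torque().round(2),env.get_opening(),env.get_clock())
p=pic("side");over(p,[],(225,150,325,260),7,"pics/m1.png")
q=pic("top");over(q,[],(150,140,250,230),7,"pics/m2.png")
E
```

```text
[-0.5  0.4 -2.3] 0.03177009880669263
[-0.  -0.3 -1.7] [-0.04  0.14  0.02] 0.0316020551481431 12.5833
```

View pics/m1.png

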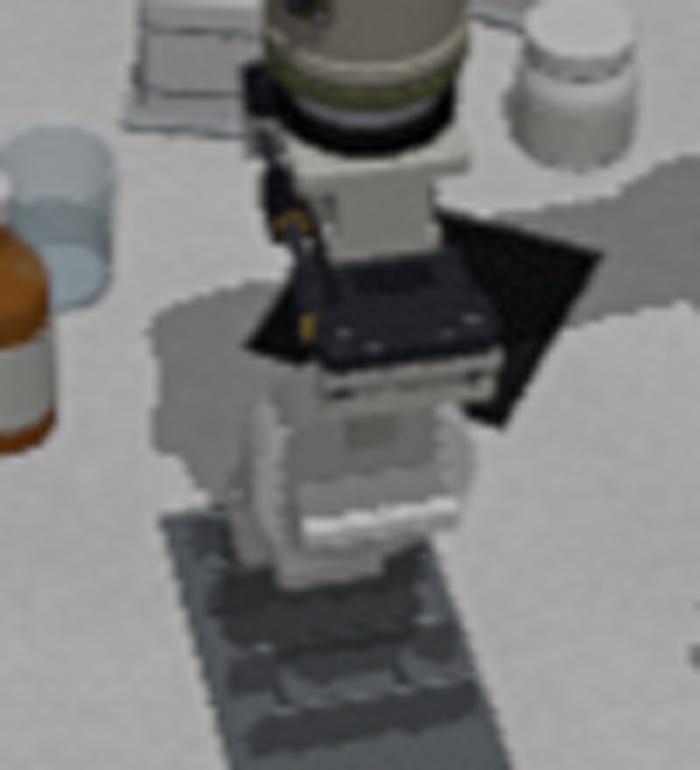

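View pics/m2.png

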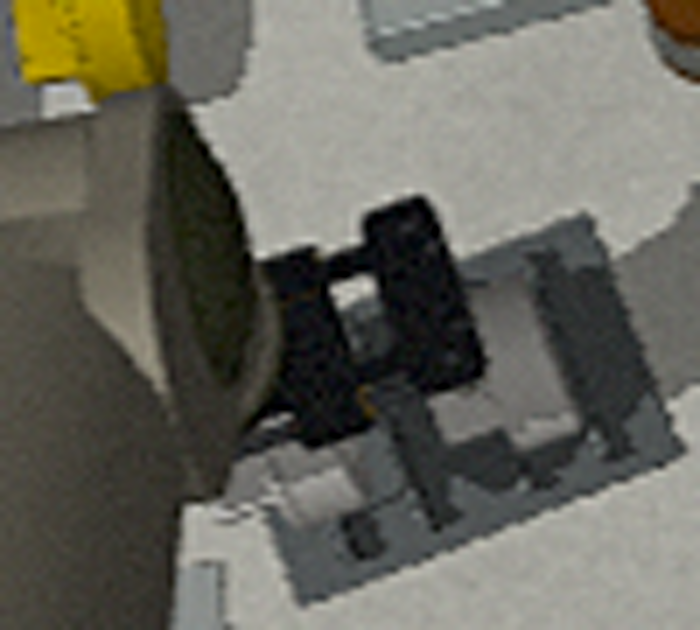

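```bash
python3 - <<'E'
from geo import *
a=np.deg2rad(20.5);X=np.array([np.cos(a),np.sin(a),0]);Y=np.array([-np.sin(a),np.cos(a),0])
T=env.get_tcp_pos();p=pic("side");print(T)
A=[over(p,lid(T-UP*D,Y,X),(245,180,305,240),6.6,"x.png") for D in(.011,.035)]
cv2.imwrite("pics/n1.png",np.hstack(A))
E
```

```text
[0.48379459 0.30094423 0.17988594]
```

View pics/n1.png

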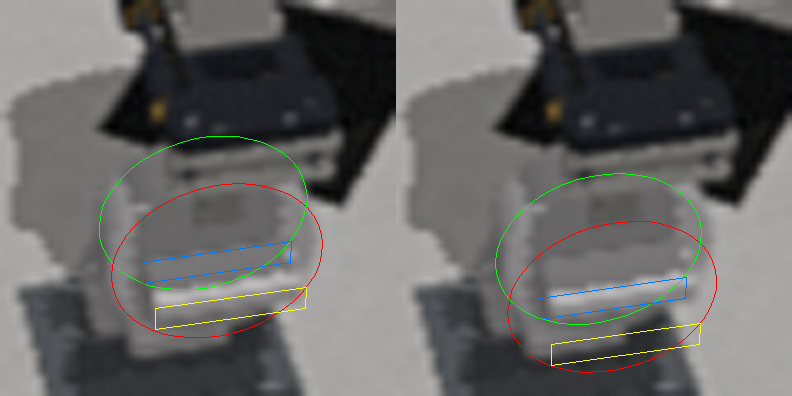

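```bash
python3 - <<'E'
from geo import *
ph=np.deg2rad(160)
mat=(.487,.011)
pos,R,mid=tilt(mat,ph,np.pi/4,.011,-1,.06)
print(pos,[None if (r:=env.solve_ik(tilt(mat,ph,np.pi/4,.011,-1,g)[0],R)) is None else r.round(2) for g in(.06,-.02)])
T=env.get_tcp_pos()
env.line_to([T[0],T[1],.23],None,speed=.2)
env.goto(pos,R);print(env.get_clock(),env.get_force().round(1),env.get_opening(),env.get_joint_positions().round(2))
mid=env.get_tcp_pos()-pos+mid
n=-R[:,1];x=np.cross(n,-R[:,0])
p=pic("side");q=pic("top");c=proj(p,mid)[0].astype(int);d=proj(q,mid)[0].astype(int)
L=lid(mid,n,x)
cv2.imwrite("pics/t1.png",np.hstack([over(p,L,(c[0]-35,c[1]-35,c[0]+35,c[1]+35),5.7,"x.png"),over(q,L,(d[0]-35,d[1]-35,d[0]+35,d[1]+35),5.7,"x.png")]))
E
```

```text
[0.46991621 0.01721799 0.11844722] [array([-0.11,  0.8 ,  0.2 ,  1.76, -0.33,  1.38, -0.05]), array([-0.08,  0.91,  0.16,  1.77, -0.34,  1.26, -0.04])]
14.425 [-0.3  0.5 -2.1] 0.03208767796713549 [-0.14  0.81  0.26  1.77 -0.36  1.39 -0.02]
```

View pics/t1.png

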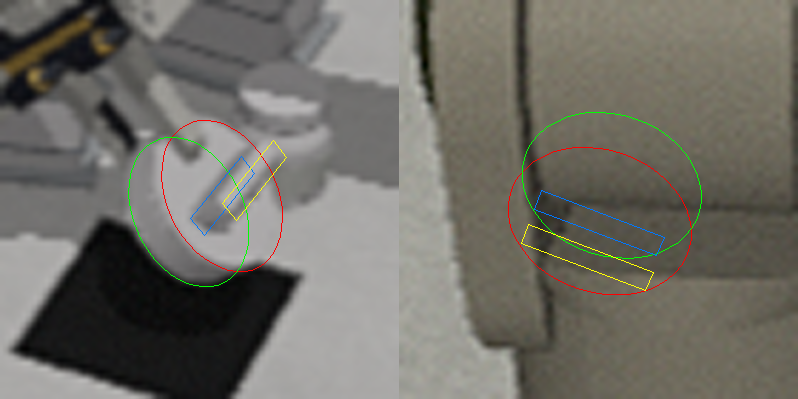

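```bash
python3 - <<'E'
from geo import *
ph=np.deg2rad(160);mat=(.487,.011)
P=lambda g:tilt(mat,ph,np.pi/4,.011,-1,g)
R=P(0)[1]
env.line_to(P(.02)[0],R,speed=.12);f0=env.get_force();print(f0.round(1))
for g in np.arange(.016,-.02,-.003):
    env.line_to(P(g)[0],R,speed=.05);f=env.get_force()
    if f[2]-f0[2]>2.0:break
print(g,f.round(1),env.get_clock())
p=pic("side");mid=P(g)[2];n=-R[:,1];x=np.cross(n,-R[:,0]);c=proj(p,mid)[0].astype(int)
over(p,lid(mid,n,x),(c[0]-45,c[1]-40,c[0]+45,c[1]+40),7,"pics/t2.png")
E
```

```text
[-0.2 -0.2 -2.7]
-0.004999999999999994 [ 4.2 -1.   7.8] 17.0083
```

View pics/t2.png

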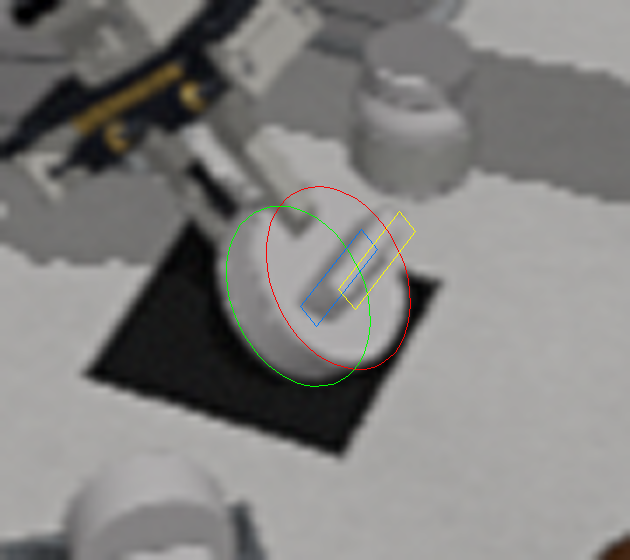

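```bash
python3 - <<'E'
from geo import *
env.gripper_to(.06);R=env.get_ee_rot();T=env.get_tcp_pos()
t=-R[:,0]
env.line_to(T+.10*t,None,speed=.15)
env.line_to(T+.10*t+[0,0,.05],None,speed=.2)
print(env.get_clock(),env.get_force().round(1))
p=pic("side");q=pic("top");cv2.imwrite("pics/u1.png",np.hstack([over(p,[],(240,150,340,250),4,"x.png"),over(q,[],(240,150,340,250),4,"x.png")]))
E
```

```text
18.9417 [-0.2 -0.6 -0.6]
```

View pics/u1.png

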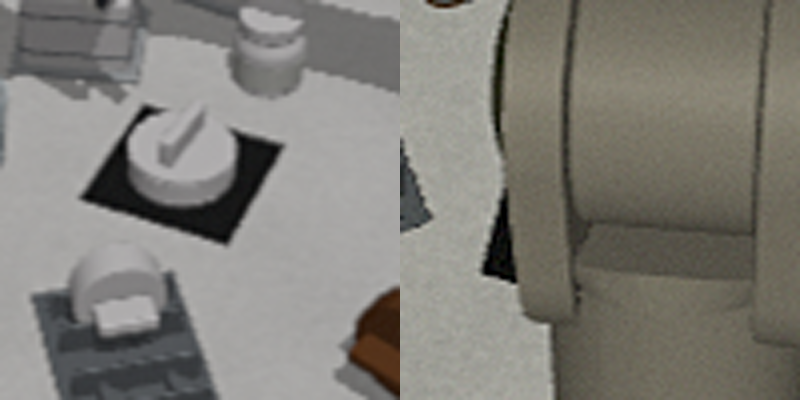

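```bash
python3 - <<'E'
from geo import *
import pickle
a=np.deg2rad(-20);R=Rt(-UP,[np.cos(a),np.sin(a),0])
env.goto([.47,.23,.24],R);print(env.get_clock(),env.get_joint_positions().round(2))
p=pic("side");q=pic("top");pickle.dump((p,q),open("pq2.pkl","wb"))
cv2.imwrite("pics/v1.png",np.hstack([over(p,[],(255,165,315,215),6.6,"x.png"),over(q,[],(255,165,315,215),6.6,"x.png")]))
for k in("lid_mid","lid_bar"):
  for c in(p,q):print(k,[(r["uv"].round(1) if hasattr(r["uv"],"round") else r["uv"],round(r["score"],2)) for r in tip_of(c,k)])
E
```

```text
20.1 [-0.84  0.32  0.37  2.03 -0.16  0.82 -0.73]
lid_mid [([204.3, 262.8], 0.94), ([340.5, 237.0], 0.72), ([337.9, 307.0], 0.71), ([287.2, 188.8], 0.65), ([270.4, 220.1], 0.36), ([206.1, 163.0], 0.16)]
lid_mid [([128.1, 265.6], 0.96), ([285.8, 200.0], 0.81), ([165.5, 140.8], 0.64)]
lid_bar [([337.1, 241.9], 0.88), ([344.1, 304.8], 0.87), ([202.5, 267.1], 0.71), ([281.7, 183.6], 0.56)]
lid_bar [([156.7, 139.8], 0.97), ([346.6, 154.7], 0.71), ([288.6, 200.1], 0.62), ([130.2, 277.5], 0.61)]
```

View pics/v1.png

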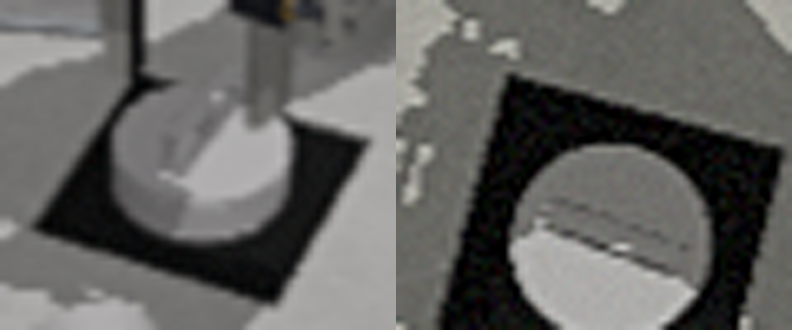

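```bash
python3 - <<'E'
from geo import *
import pickle
p,q=pickle.load(open("pq2.pkl","rb"))
from scipy.optimize import least_squares
g=q["image"].astype(int).sum(2)/3
m=(g>50).astype(np.uint8)
n,lab,st,ce=cv2.connectedComponentsWithStats(m);k=lab[198,285];print(st[k],ce[k])
C=ce[k]
def hullc(c,xy):
    im=np.zeros((384*8,512*8),np.uint8)
    L=np.vstack([circ([*xy,z],UP,.05) for z in(.004,.036)])
    h=cv2.convexHull(((proj(c,L)+.5)*8).astype(np.float32).reshape(-1,1,2));M=cv2.moments(h);return np.array([M["m10"]/M["m00"],M["m01"]/M["m00"]])/8-.5, M["m00"]/64
f=lambda v:hullc(q,v)[0]-C
r=least_squares(f,[.487,.011],diff_step=1e-3);xy=r.x;print(xy,r.fun,hullc(q,xy)[1])
for yaw in (70,):
  A=[]
  for c in(p,q):
    a=np.deg2rad(yaw);A.append(over(c,lid([*xy,.02],UP,[np.cos(a),np.sin(a),0]),(255,165,315,225),6.6,"x.png"))
cv2.imwrite("pics/v2.png",np.hstack(A))
E
```

```text
[272 187  31  30 742] [287.16442049 201.393531  ]
[0.48908802 0.01106676] [-7.66711764e-07  2.97001606e-07] 733.3845690223388
```

View pics/v2.png

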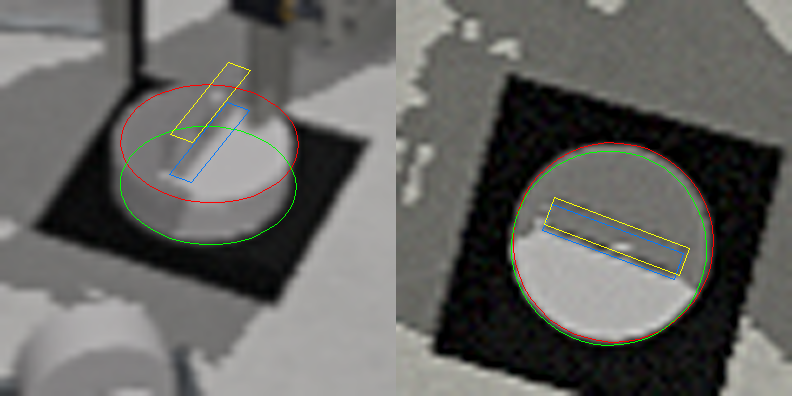

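```bash
python3 - <<'E'
from geo import *
a=np.deg2rad(-20);R=Rt(-UP,[np.cos(a),np.sin(a),0])
xy=[.489,.011]
env.gripper_to(.036)
env.goto([*xy,.12],R);print(env.get_clock())
env.line_to([*xy,.06],R,speed=.12);f0=env.get_force()
p=pic("side")
over(p,[],(250,150,330,225),8,"pics/w0.png")
for z in np.arange(.056,.012,-.003):
    env.line_to([*xy,z],R,speed=.06);f=env.get_force()
    if f[2]-f0[2]>2:break
print(z,f0.round(1),f.round(1),env.get_clock(),env.get_tcp_pos())
p=pic("side");over(p,[],(250,150,330,225),8,"pics/w1.png")
E
```

```text
22.0
0.016999999999999967 [-0.2  0.9  0.6] [-2.6 -1.  22.6] 26.2 [0.48917656 0.01104305 0.01813416]
```

View pics/w1.png

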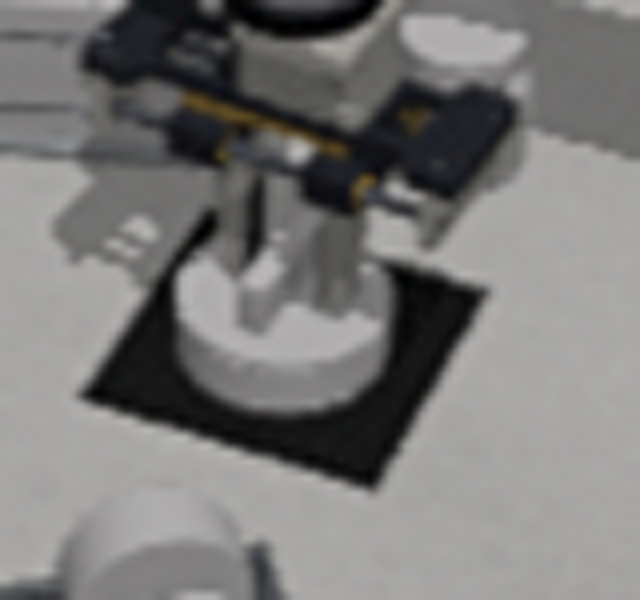

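```bash
python3 - <<'E'
from geo import *
import pickle
p,q=pickle.load(open("pq2.pkl","rb"))
def bx(xy,yaw,z):
    a=np.deg2rad(yaw);X=np.array([np.cos(a),np.sin(a),0]);Y=np.array([-np.sin(a),np.cos(a),0]);c=np.array([*xy,z])
    return np.array([c+i*.055*X+j*.05*Y for i,j in((1,1),(1,-1),(-1,-1),(-1,1),(1,1))])
xy=(.617,-.1675)
L=[circ([*xy,.134],UP,.034),circ([*xy,.1],UP,.034),bx(xy,93,.1)]
A=over(q,L,(320,135,370,190),12,"x.png");B=over(q,[],(320,135,370,190),12,"x.png")
cv2.imwrite("pics/r1.png",cv2.resize(np.hstack([B,A]),(800,440)))
A=over(p,L,(233,120,285,177),12,"x.png");B=over(p,[],(233,120,285,177),12,"x.png")
cv2.imwrite("pics/r2.png",cv2.resize(np.hstack([B,A]),(800,440)))
E
```

```text
(no output)
```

View pics/r1.png

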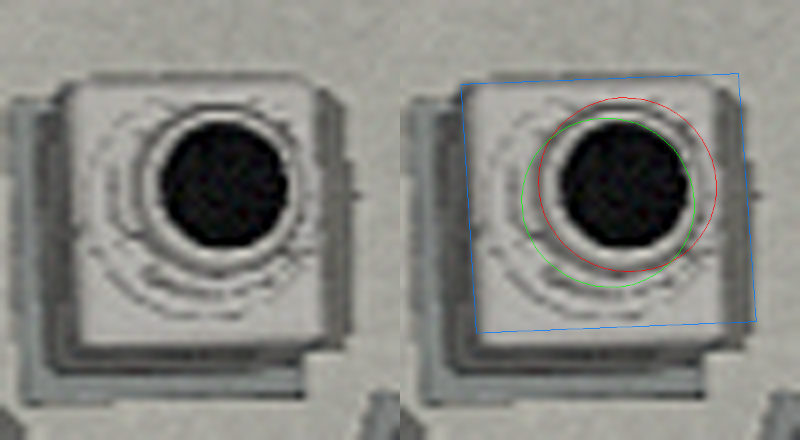

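View pics/r2.png

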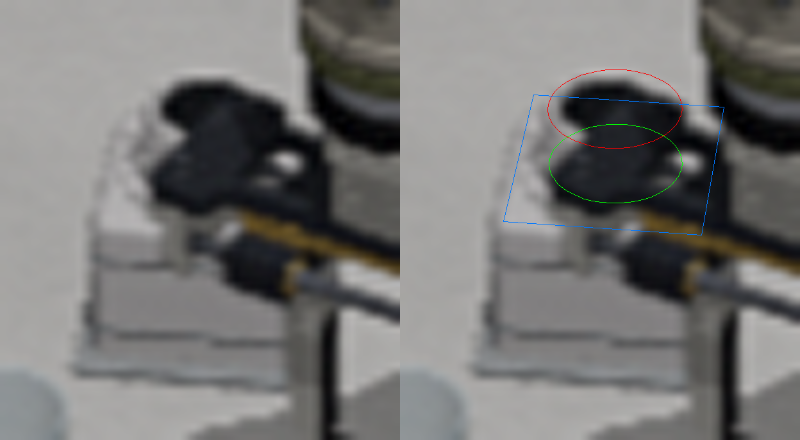

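```bash
python3 - <<'E'
from geo import *
a=np.deg2rad(-20);R=Rt(-UP,[np.cos(a),np.sin(a),0])
env.line_to([.489,.011,.0215],R,speed=.08)
env.gripper_to(.008,25);print(env.get_opening(),env.get_tcp_pos().round(4),env.get_force().round(1))
env.line_to([.489,.011,.20],R,speed=.25)
print(env.get_opening(),env.get_force().round(1),env.get_ft_torque().round(2),env.get_clock())
a=np.deg2rad(-50);R=Rt(-UP,[np.cos(a),np.sin(a),0])
env.goto([.6165,-.167,.185],R);print(env.get_clock(),env.get_joint_positions().round(2),env.get_force().round(1))
T=env.get_tcp_pos();p=pic("side");print(T)
mid=T-[0,0,.002];b=a+np.pi/2
L=[circ([.6165,-.167,.134],UP,.034)]+lid(mid,UP,[np.cos(b),np.sin(b),0])
cv2.imwrite("pics/a1.png",np.hstack([over(p,L,(228,100,293,170),6.1,"x.png"),over(p,[],(228,100,293,170),6.1,"x.png")]))
E
```

```text
0.013847334942664324 [0.4889 0.011  0.0213] [-0.3  0.3 -2.6]
0.013841417821138426 [-0.5  0.3 -3.2] [-0.07  0.12 -0.01] 27.8583
28.7417 [-0.17  0.56  0.54  1.85 -0.38  0.84 -0.32] [ 0.8 -0.  -3.1]
[ 0.61557276 -0.16570317  0.18385229]
```

View pics/a1.png

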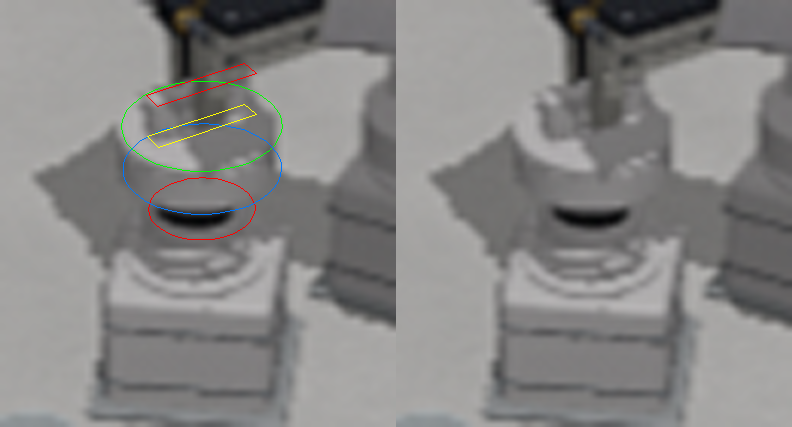

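```bash
python3 - <<'E'
from geo import *
a=np.deg2rad(-50);R=Rt(-UP,[np.cos(a),np.sin(a),0])
xy=[.6175,-.167]
env.line_to([*xy,.158],R,speed=.12);f0=env.get_force();print(env.get_clock(),f0.round(1),env.get_tcp_pos().round(4))
for z in np.arange(.152,.118,-.003):
    env.line_to([*xy,z],R,speed=.05);f=env.get_force();print(round(z,4),(f-f0).round(1),env.get_ft_torque().round(2))
    if f[2]-f0[2]>3:break
print(env.get_clock(),env.get_tcp_pos().round(4))
p=pic("side");over(p,[],(228,100,293,170),8,"pics/a2.png")
E
```

```text
29.1667 [-0.4  0.  -1.7] [ 0.6171 -0.1659  0.1579]
0.152 [ 0.5 -0.1 -0.4] [-0.02  0.11 -0.06]
0.149 [ 0.8  0.1 -0.8] [-0.02  0.14 -0.  ]
0.146 [ 0.8  0.8 -0.6] [-0.03  0.16 -0.03]
0.143 [ 0.2 -0.3 -0.9] [-0.04  0.13 -0.03]
0.14 [ 0.3 -0.9 -1. ] [-0.02  0.09 -0.07]
0.137 [ 1.2 -0.9  0.4] [-0.02  0.17 -0.03]
0.134 [ 0.4  0.4 -1.2] [-0.09  0.1  -0.03]
0.131 [ 0.8  0.5 -0.6] [-0.01  0.12 -0.  ]
0.128 [-0.7  1.8  9.8] [ 0.27  0.62 -0.01]
31.4333 [ 0.618  -0.1671  0.1291]
```

View pics/a2.png

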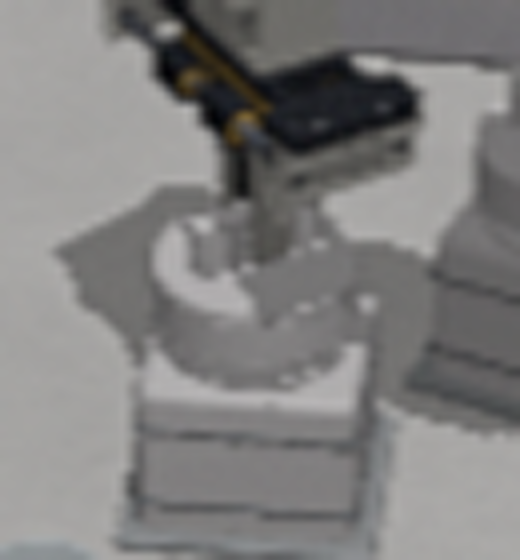

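```bash
python3 - <<'E'
from geo import *
xy=[.6175,-.167]
env.line_to([*xy,.1305],None,speed=.05)
env.gripper_to(.0160,10);print(env.get_opening(),env.get_force().round(1),env.get_ft_torque().round(2))
j=env.get_joint_positions();m0=env.get_ft_torque()
for k in range(1,9):
    j2=j.copy();j2[6]+=np.deg2rad(12*k);env.move_j(j2);m=env.get_ft_torque();f=env.get_force()
    print(12*k,(m-m0).round(2),f.round(1))
    if abs(m[2]-m0[2])>.3 or f[2]>12 or np.hypot(f[0],f[1])>8:break
print(env.get_clock(),env.get_tcp_pos().round(4))
p=pic("side");over(p,[],(228,100,293,170),8,"pics/a3.png")
E
```

```text
0.01600681131301043 [-0.1  0.4 -0.1] [-0.02  0.1  -0.02]
12 [-0.34 -0.33 -0.02] [ 0.8 -1.8 -0.2]
24 [-0.79 -0.05 -0.21] [ 0.5 -3.5  0.7]
36 [-1.05 -0.17 -0.36] [ 0.7 -4.7  0. ]
32.9667 [ 0.6176 -0.1678  0.1306]
```

View pics/a3.png

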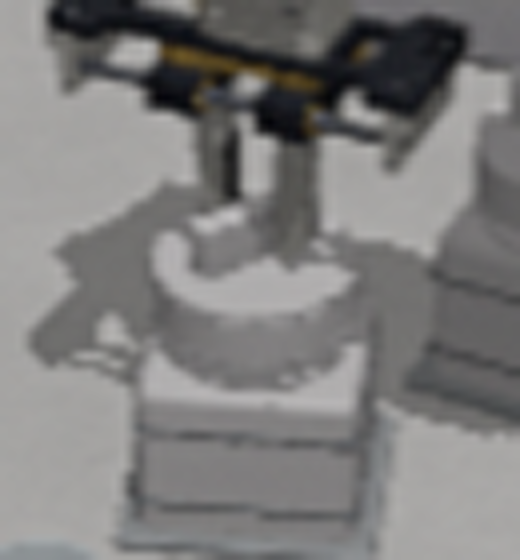

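```bash
python3 - <<'E'
from geo import *
j=env.get_joint_positions();m0=np.array([0,.1,-.02])
for k in range(1,11):
    j2=j.copy();j2[6]-=np.deg2rad(12*k);env.move_j(j2);m=env.get_ft_torque();f=env.get_force()
    print(12*k,(m-m0).round(2),f.round(1))
    if (k>2 and abs(m[2]-m0[2])>.3) or f[2]>12 or np.hypot(f[0],f[1])>8:break
print(env.get_clock(),env.get_tcp_pos().round(4))
p=pic("side");over(p,[],(228,100,293,170),8,"pics/a4.png")
E
```

```text
12 [-0.22 -0.78 -0.18] [ 4.  -1.1  0.4]
24 [-0.12 -0.47 -0.09] [ 2.4  0.3 -0.2]
36 [-0.07  0.04 -0.01] [ 0.4  0.5 -0. ]
48 [0.02 0.04 0.05] [ 1.5 -1.  -0.2]
60 [-0.02  0.05 -0.  ] [-0.7  0.  -0.4]
72 [ 0.01  0.03 -0.01] [-0.1  0.2 -0.6]
84 [0.03 0.08 0.08] [ 0.4  0.5 -0.6]
96 [0.03 0.07 0.  ] [0.1 0.1 0.3]
108 [0.02 0.1  0.01] [-0.1  0.2  0.3]
120 [ 0.37 -0.11  0.23] [1.  2.  0.1]
36.1917 [ 0.6179 -0.1674  0.1308]
```

View pics/a4.png

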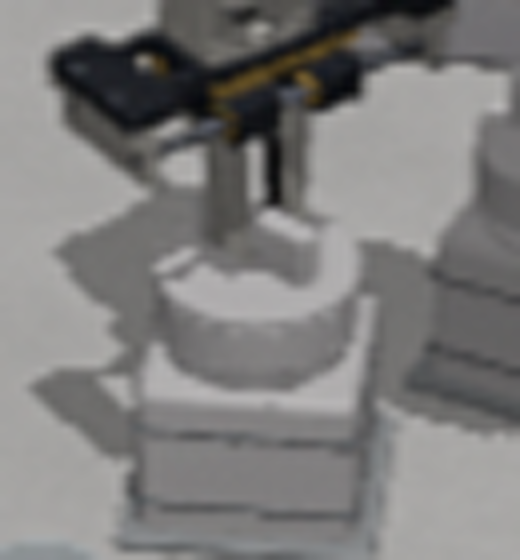

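```bash
python3 - <<'E'
from geo import *
j=env.get_joint_positions();m0=np.array([0,.1,-.02])
for d in(6,12,18):
    j2=j.copy();j2[6]-=np.deg2rad(d);env.move_j(j2);m=env.get_ft_torque();print(d,(m-m0).round(2),env.get_force().round(1))
    if abs(m[2]-m0[2])>.5:break
j2[6]+=np.deg2rad(d+12);env.move_j(j2);m=env.get_ft_torque();print("back",(m-m0).round(2))
T=env.get_tcp_pos();f0=env.get_force()
for z in np.arange(.1275,.1165,-.0015):
    env.line_to([.6175,-.167,z],None,speed=.05);f=env.get_force()
    if f[2]-f0[2]>2.5:break
print(z,f.round(1),env.get_tcp_pos().round(4),env.get_clock())
E
```

```text
6 [ 0.26 -0.04  0.28] [0.4 0.8 0.9]
12 [0.36 0.01 0.4 ] [-0.4  2.   2.5]
18 [0.39 0.05 0.48] [0.4 2.6 2.1]
back [0.05 0.05 0.05]
0.1215 [-2.6  0.3  8.6] [ 0.6176 -0.1671  0.1223] 38.8083
```

```bash
python3 - <<'E'
from geo import *
env.line_to([.6175,-.167,.1245],None,speed=.05)
env.gripper_to(.010,12);m0=env.get_ft_torque();print(env.get_opening(),m0.round(2),env.get_force().round(1))
j=env.get_joint_positions()
for d in(4,8,12,16,20):
    j2=j.copy();j2[6]-=np.deg2rad(d);env.move_j(j2);m=env.get_ft_torque();print(d,(m-m0).round(2),env.get_force().round(1),env.get_tcp_pos()[2].round(4))
    if abs(m[2]-m0[2])>.6:break
env.gripper_to(.03);f=env.get_force();print(f.round(1),env.get_clock())
T=env.get_tcp_pos()
env.line_to(T+[0,0,.09],None,speed=.2)
p=pic("side");over(p,[],(228,100,293,170),8,"pics/b1.png");print(env.get_clock())
E
```

```text
0.014202242266925421 [0.07 0.25 0.17] [-0.2  0.5  1. ]
4 [-0.14 -0.18  0.08] [-0.1  0.1  2.9] 0.1244
8 [-0.12 -0.17  0.15] [ 0.4 -0.5  1.5] 0.1245
12 [-0.18 -0.16  0.18] [ 1.1 -0.1  2.6] 0.1245
16 [-0.15 -0.12  0.23] [-0.3  0.3  3.7] 0.1245
20 [-0.14 -0.03  0.23] [-1.3 -1.1  3.9] 0.1246
[-0.2 -0.1 -0.4] 40.9667
41.6167
```

View pics/b1.png

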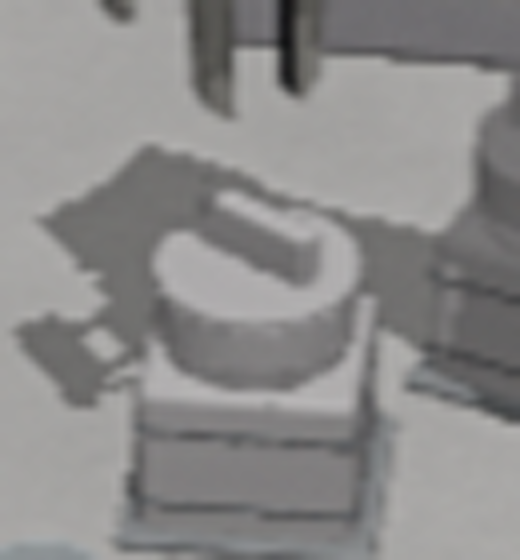

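```bash
python3 - <<'E'
from geo import *
R=env.get_ee_rot();yt=np.rad2deg(np.arctan2(R[1,1],R[0,1]));print("tool y yaw",yt)
j=env.get_joint_positions();T=env.get_tcp_pos()
env.line_to(T+[-.02,.0,.06],None,speed=.25)
env.goto([.45,.22,.28],R);print(env.get_clock())
p=pic("side");q=pic("top")
A=[]
for yaw in(yt+90,yt+90+20):
    b=np.deg2rad(yaw);A.append(over(q,lid([.6175,-.167,.124],UP,[np.cos(b),np.sin(b),0]),(320,135,380,195),6.5,"x.png"))
cv2.imwrite("pics/c1.png",np.hstack(A))
cv2.imwrite("pics/c2.png",np.hstack([over(p,lid([.6175,-.167,.124],UP,[np.cos(b),np.sin(b),0]),(228,100,293,165),6.1,"x.png"),over(q,[],(320,135,380,195),6.5,"x.png")[:395]]) if 0 else over(p,lid([.6175,-.167,.124],UP,[np.cos(b),np.sin(b),0]),(228,100,293,165),9,"x.png"))
cv2.imwrite("pics/c3.png",cv2.resize(q["image"][:,:,::-1],(800,600)))
E
```

```text
tool y yaw -141.92453032463567
43.5417
```

View pics/c1.png

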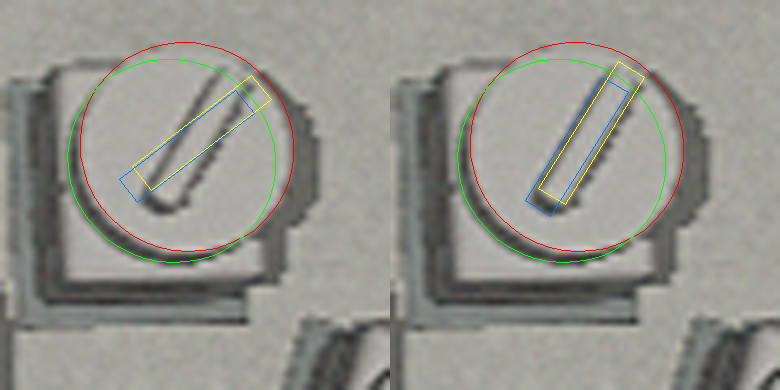

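View pics/c2.png

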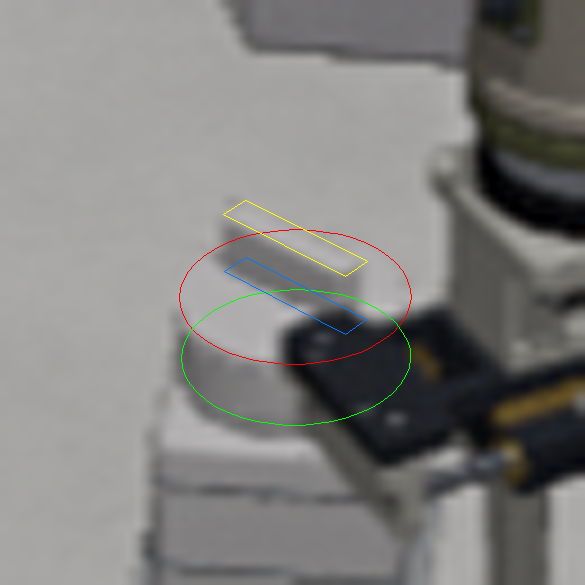

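View pics/c3.png

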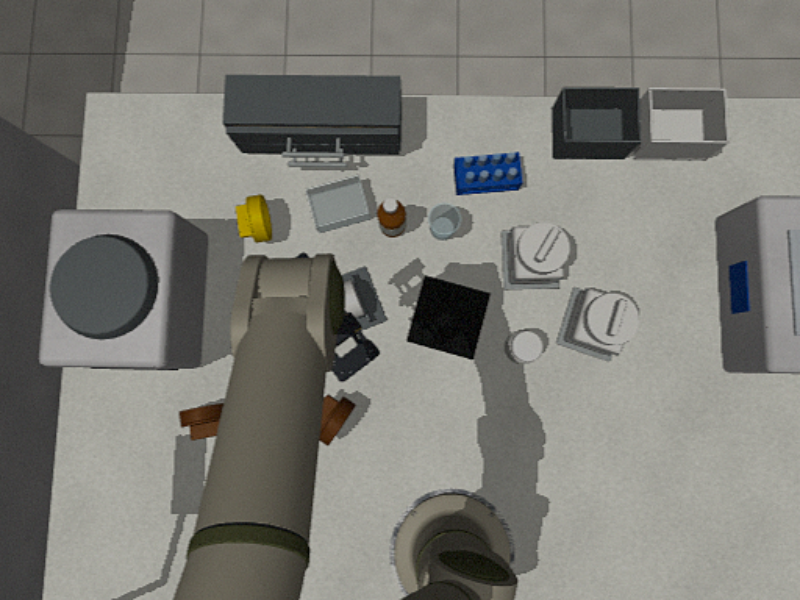

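```bash
python3 - <<'E'
from geo import *
p=pic("side");cv2.imwrite("pics/fin.png",cv2.resize(p["image"][90:300,150:370,::-1],None,fx=3,fy=2.8))
print(env.get_force().round(1),env.get_clock());env.hand_in()
E
```

```text
[-0.7  0.6  0.4] 43.6917
the job is handed in; nothing more can be done
```

View pics/fin.png

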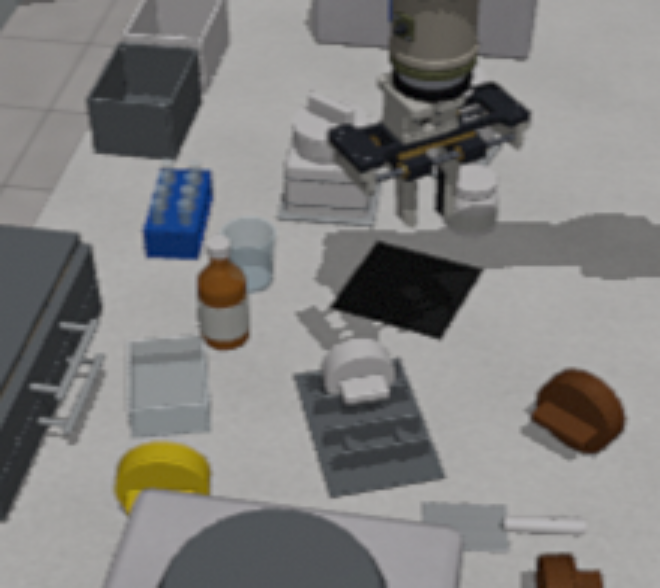

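The larger white lid is screwed home on the open tank, released, and the job is handed in at 43.7 s. It came out of the rack, was laid flat on the mat, was picked up again by its bar and was set level on the neck.

**How it seated:** It slid straight to about 5.5 mm under the rim when set down, so I felt no separate drop. I still turned it backward gently: the resistance rose to about 0.36 N m and I took that for the stop. Then I turned it forward to the stop. The bar ended about 71° clockwise of where it was set down, within the expected 60 to 75°.

**Last checks:**
- **Height:** a touch probe put the plate top at about 0.140 m, the screwed-home height.
- **Stop:** a final light twist with the bar gripped slipped in the jaws by about 20° without turning the lid.
- **Scene:** in the last pictures the lid sits level, the small lid is still in the rack and I saw nothing else moved. The gripper hangs clear in the air.

**Disagreements and misses:**
- **Fingertips:** they are really about 18 mm behind the reported TCP, not 17 mm ahead of it. My first grasp in the rack therefore closed on air; I corrected for this by touch.
- **Cameras:** the two differed by about 1 pixel, roughly 3 mm.
- **Stop torque:** with the loose hold the torque at the forward stop rose gradually, not sharply, to about 0.5 N m. I did not push further; the height check and the lid not turning are what confirm it is home.

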